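Set the stop of a coding jig and clamp a jar in it

TASK

First slide the red stop collar along the bar until its white pointer lines up with the yellow mark, and let go of it there. Then stand the orange-lidded jar on the grey lane between the red and blue pads, centred across them, let go of it, and slide the blue collar up until the jar is held snugly between the two pads with the red pointer still at the mark. Only then press the green button fully down and let it come back up; leave the white-lidded and green-lidded jars where they stand.

Things in the scene. Friction and masses are not known exactly. Their poses are not given: they have to be found in the camera images.
- jig: Bench jig, fixed. Origin on the bench below the middle of a steel bar (16 mm diameter, 440 mm long, its axis 50 mm above the bench) along jig y (left); jig x points away from the robot. Grey end blocks, 75 mm tall, y = +-227 mm. Under the bar a dark steel beam with white scale ticks, 20 mm tall, from x = -30 to +70 mm. In front, a grey lane 50 mm wide is painted on the bench, centre line x = -75 mm.
- stop_tab (a point): Point on the upright tab on top of the red stop collar. The tab is 12 mm thick along the bar, 26 mm wide across it, and reaches from 66 to 106 mm above the bench; this point is in the middle of it along and across the bar, 90 mm up. The collar below it (40 mm diameter, 30 mm long) slides along the bar; it starts near the left (+y) end of the bar, always left of the mark, takes about 10 N to move and stays where it is left. Axes as the jig's.
- stop_pointer (a point): Tip of the white pointer (6 mm wide) of the red stop collar, on the far side of the bar, 34 mm up; same place along the bar as the middle of the tab.
- mark (a point): The yellow mark, an upright blade 6 mm thick along the bar, 22 mm long across it, up to 42 mm above the bench, on a wider yellow foot (20 mm along the bar, same middle) that is fixed on the dark beam just beyond the pointer's tip; this point is on its near edge, 34 mm up. The pointer is at the mark when both have the same place along the bar (jig y).
- stop_face (a point): Centre of the right-hand (-y) face of the red pad, which the stop collar carries over the lane on an arm: 44 mm wide across the lane, 50 mm tall (10 to 60 mm above the bench), 8 mm thick. 4 mm to the right of the tab's middle, 75 mm nearer the robot than the bar's axis, 35 mm up. Axes as the jig's.
- pusher_tab (a point): The like point on the tab of the blue collar (same shape and sizes as the red one). It starts near the right (-y) end of the same bar, takes about 2 N to move and stays where it is left.
- pusher_face (a point): Centre of the left-hand (+y) face of the blue pad, 4 mm to the left of the blue tab's middle; sizes as the red pad. Axes as the jig's.
- jar_center (a point): Centre of the jar to be clamped: black round jar with a paper band and an orange lid, 48 mm diameter, 70 mm tall, about 130 g, standing on the bench; this point is 35 mm above its underside.
- jar_white_center (a point): Centre of a like jar with a white lid. Leave it alone.
- jar_green_center (a point): Centre of a like jar with a green lid. Leave it alone.
- start_top (a point): Centre of the top of the green button, 30 mm diameter, on a small white console (100 x 80 x 35 mm), fixed; about 57 mm above the bench. It is pressed straight down.
- start (a joint): Travel of the green button: 0 up, 0.006 m fully down, which takes 5 N; it springs back.
There are look-alikes about, which are no part of the job. Leave any pink or purple look-alike of the part that bears jar_center alone.

How it is judged:
By the outcome, as a careful person would: the job done as asked, in the order asked, and still so for the second after the job is handed in, with the robot touching nothing.
It also fails if it takes over 72 s, if anything falls off the work surface, if the arm or the gripper's body presses on something with over 40 N, if the wrist force passes 120 N, or if a joint passes its speed limit or range.

ROBOT

A 7-joint arm with a two-finger parallel gripper is mounted at the origin on the work surface. World frame = base frame: x ahead of the robot, y to its left, z up, the work surface at z = 0. Lengths are in m, angles in rad, forces in N, time in s.
With the tool pointing down it reaches from about 0.4 to 0.875 m from the base axis. Payload 19.3 kg.
Tool frame: the origin (TCP) lies at the very end of the fingers, on their centre line; the grasp point (between the pads) lies 19 mm behind it; z points along the fingers, y is the direction in which the jaws open and shut (so a half turn about z gives the same grasp; the last joint's range is limited). The gripper opens to 85 mm and grips with 20 to 120 N. Pads are 22 mm wide; open, the fingers measure 114 mm over their backs; the gripper's body (76 mm by 85 mm) begins 54 mm behind the grasp point. The pads swing forward as they close: fully open they stand 13 mm farther back than shut.
Start: joints at [-1.288, 0.521, -0.036, 1.599, 0.021, 1.021, -0.113], TCP at [0.216, 0.586, 0.231] pointing down, gripper open.
Joint ranges: [-2.91, 2.91], [-0.3, 2.13], [-1.5, 1.42], [0.17, 2.43], [-1.26, 4.41], [0.16, 1.93], [-2.52, 2.52]. Speed limits (rad/s): [1.89, 1.89, 2.39, 2.39, 3.01, 3.01, 3.01].

INTERFACE

Orientations are given as [roll, pitch, yaw] about the fixed x, y, z axes, in that order (R = Rz(yaw) Ry(pitch) Rx(roll)).
In Python, from workcell import bot, viewer gives the robot as it stands.
- The arm moves only by the shell command python3 -m creep 'ROWS' [FORCE]. ROWS is JSON, a list of rows, each an object of numbers: "rx", "ry", "rz": the turn, a rotation vector about the tool's x, y, z in degrees; "tx", "ty", "tz": the shift along the tool's x, y, z in mm; "hand": the closure, from -1 (fully open) to 1 (shut), so that 0 is half open. In form: [{"rx": .., "ry": .., "rz": .., "tx": .., "ty": .., "tz": .., "hand": ..}, ...]. A call has 1 to 8 rows; each row is the pose to reach, as a shift and turn from the pose commanded when the call began, along the tool's axes at that moment; what a row does not reach only later rows make up. A row lasts 1/10 s, in which the tool goes at most 50 mm and 8.59 degrees, less where a joint would pass 70% of its speed; a pose out of reach is approached as far as the arm can. A call with a gripper value outside its range is refused whole. The fingers move at their own pace and stop on an object; FORCE is the grip in N (left out, the last holds). Time passes only in rows, so rows that repeat a pose let the fingers close. It gives the time, the measured TCP pose, the force and the opening at its end, in the units of the state.
- bot.observe(): the state, without advancing time (a new reading comes with each control period).
- viewer.grab_frame(name): name is "scene" or "top" or "wrist"; returns a dict with "pixels" (480x640x3 uint8, blue, green, red), "vertical_fov" (degrees; the focal length in pixels is half the picture's height over the tangent of half this angle, whatever the lens; pixels are square), "cx", "cy" (the principal point, pixels), "rvec" (rotation vector, rad) and "tvec" (3), from world to camera coordinates, as OpenCV has them; the wrist camera has in their place "tool_from_camera" (4x4, takes a point from camera to tool coordinates, whose origin is the TCP and whose axes are the flange's). Camera axes: x right, y down, z forward; pixel columns grow to the right and rows downward; lengths in m; the calibration is good to about 2 mm. A picture is of the moment at which its call begins: read the wrist's pose just before it. There is no depth.
- bot.job_done(): hands the job in, once; it reports no verdict.
Trained networks look in a picture, given as the dict that the camera call returned (one of the last four; its "shot" number tells which), for a name from the list of things; names that differ only in an ending like _2 or _b are one class to them, and where a whole thing is asked for, a point or a joint stands for the part that bears it (a point fixed in the world has none). Each returns a list of dicts, best first, with "score" (0 to 1); they miss things now and then, are a little off and sometimes report something else, mostly with a low value. They report only what shows in the picture. A call takes as long as a camera call. They do not tell look-alikes from the thing itself.
- viewer.outline_of(target, picture): "mask" (480x640 bool, what is visible of it) and "bbox" ([left, top, right, bottom] in pixels, round what is visible of it).
The state is a dict: "clock": time; "qpos": joint angles; "qd": joint speeds; "joint_efforts": joint torques, N m; "position": TCP position; "tool_rot": TCP orientation; "force": force on the tool from outside, world axes, zero at the start; "moment": the same for the moment, N m; "grip_width": finger opening in m.
Only numpy, scipy, OpenCV 4.12 (cv2) and the standard library are available. Lean on these libraries where they do the work, as an engineer would, in place of code of your own. Each camera call takes 0.05 s, during which the arm holds its last target.

## Working session

There is one attempt and no reset: what is moved stays moved. The work goes in short steps, Python scripts to look and compute and a shell command to move; the robot and the scene stay as the last step left them, time stands still between calls to the robot, and variables do not carry over. Pictures are saved under pics/ and viewed, and the job is handed in when it is done.

```bash
ls; mkdir -p pics; python3 - <<'E'
from workcell import bot, viewer
import cv2
print(bot.observe())
for n in ["scene","top","wrist"]:
    f=viewer.grab_frame(n); cv2.imwrite(f"pics/{n}0.png",f["pixels"])
    print(n,{k:v for k,v in f.items() if k!="pixels"})
E
```

```text
pics
{'clock': 0.0, 'qpos': array([-1.28821524,  0.52200618, -0.03634257,  1.59997626,  0.02122015,
        1.02113631, -0.11279333]), 'qd': array([-4.57704527e-04, -4.81985162e-04, -4.16945887e-04, -2.25569133e-04,
        1.73936561e-05,  6.45869598e-04, -1.05829154e-03]), 'joint_efforts': array([ 1.69675608e-03, -9.27095819e+01,  1.98134176e+00, -3.69933379e+01,
        1.80371047e-02,  8.13632912e-03, -3.77729089e-05]), 'position': array([0.21585934, 0.58618429, 0.23074183]), 'tool_rot': array([-3.14045595e+00,  9.18321293e-05,  2.78883144e+00]), 'force': array([ 0.74308741, -0.57137618,  0.1820966 ]), 'moment': array([-0.02238942,  0.01068835, -0.00818909]), 'grip_width': 0.08576331943468007}
scene {'vertical_fov': 43.99655348242314, 'cx': 321.5010979756514, 'cy': 232.50247946552213, 'rvec': array([ 0.988005  ,  2.30816288, -1.20601408]), 'tvec': array([ 0.40876198, -0.11205948,  1.34974608]), 'shot': 1}
top {'vertical_fov': 49.12423404708761, 'cx': 318.33606808568413, 'cy': 239.60540879689273, 'rvec': array([ 2.21219448, -1.96012509,  0.24383507]), 'tvec': array([-0.12181028,  0.52862266,  1.08636803]), 'shot': 2}
wrist {'vertical_fov': 64.3899670256923, 'cx': 315.8134681510338, 'cy': 242.8558719869935, 'tool_from_camera': array([[-1.24197766e-03, -9.62477519e-01, -2.71358588e-01,
         6.93143420e-02],
       [ 9.99999203e-01, -1.25710827e-03, -1.18066000e-04,
        -3.60964163e-04],
       [-2.27491253e-04, -2.71358518e-01,  9.62478313e-01,
        -1.42786264e-01],
       [ 0.00000000e+00,  0.00000000e+00,  0.00000000e+00,
         1.00000000e+00]]), 'shot': 3}
```

View pics/scene0.png

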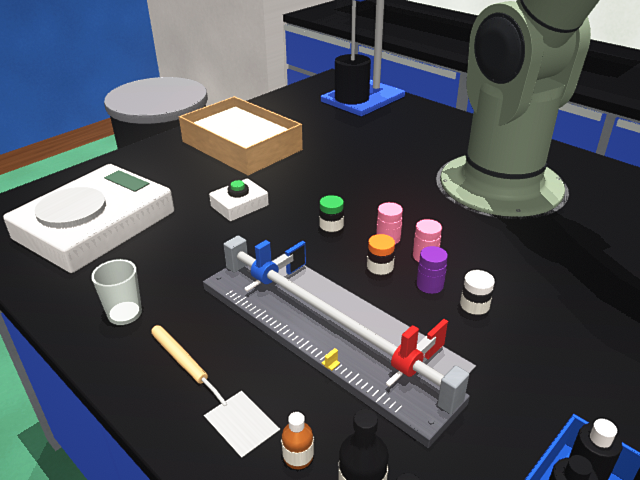

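View pics/top0.png

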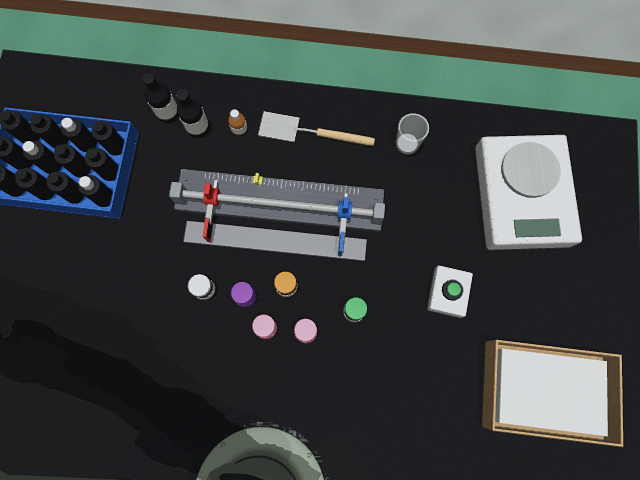

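View pics/wrist0.png

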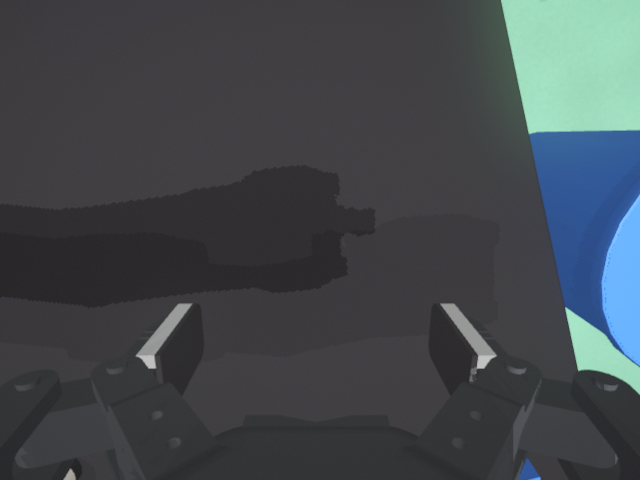

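```bash
cat > h.py <<'E'
import numpy as np, cv2
from workcell import bot, viewer
from scipy.spatial.transform import Rotation as R
def K(f):
    h=f["pixels"].shape[0]; fl=h/2/np.tan(np.radians(f["vertical_fov"])/2)
    return np.array([[fl,0,f["cx"]],[0,fl,f["cy"]],[0,0,1]])
def ext(f,state=None):
    if "rvec" in f: return cv2.Rodrigues(f["rvec"])[0],np.array(f["tvec"])
    T=np.eye(4);T[:3,:3]=R.from_euler("xyz",state["tool_rot"]).as_matrix();T[:3,3]=state["position"]
    C=np.linalg.inv(T@f["tool_from_camera"]);return C[:3,:3],C[:3,3]
def proj(f,P,state=None):
    Rm,t=ext(f,state);c=np.atleast_2d(P)@Rm.T+t;p=c@K(f).T;return p[:,:2]/p[:,2:]
def onz(f,uv,z,state=None):
    Rm,t=ext(f,state);uv=np.atleast_2d(uv).astype(float)
    d=np.c_[uv,np.ones(len(uv))]@np.linalg.inv(K(f)).T@Rm;o=-Rm.T@t
    return o+d*((z-o[2])/d[:,2])[:,None]
def outl(name,f):
    return [(r["score"],np.round(r["bbox"]),r["mask"]) for r in viewer.outline_of(name,f)]
def crop(f,box,s,path):
    l,t,r,b=box;cv2.imwrite(path,cv2.resize(f["pixels"][t:b,l:r],None,fx=s,fy=s,interpolation=cv2.INTER_CUBIC))
E
python3 - <<'E'
from h import *
s=viewer.grab_frame("scene");t=viewer.grab_frame("top")
for nm,f in(("scene",s),("top",t)):
  for n in ["jar_center","stop_tab","pusher_tab","start_top","mark","jig"]:
    try:
      for sc,b,m in outl(n,f)[:7]:
        ys,xs=np.nonzero(m); print(nm,n,round(sc,2),b,xs.mean().round(1),ys.mean().round(1))
    except Exception as e: print(nm,n,repr(e))
crop(t,(160,140,400,300),3.3,"pics/topc.png")
crop(s,(190,170,490,450),2.1,"pics/scenec.png")
print(bot.observe()["clock"])
E
```

```text
scene jar_center 0.93 [418. 247. 446. 295.] 431.5 269.2
scene jar_center 0.76 [380. 204. 396. 242.] 389.7 220.6
scene jar_center 0.66 [415. 221. 442. 260.] 425.9 235.9
scene jar_center 0.64 [365. 235. 395. 281.] 380.4 257.0
scene stop_tab 0.88 [386. 319. 451. 387.] 416.4 349.2
scene pusher_tab 0.86 [244. 241. 307. 292.] 275.4 261.3
scene mark 0.6 [325. 350. 340. 369.] 331.1 359.4
scene jig 0.69 [201. 238. 476. 448.] 347.0 337.7
top jar_center 0.98 [298. 320. 316. 342.] 305.3 330.2
top jar_center 0.97 [252. 317. 275. 337.] 264.2 326.3
top jar_center 0.82 [232. 282. 258. 310.] 243.3 294.0
top jar_center 0.56 [274. 271. 300. 301.] 285.4 283.8
top stop_tab 0.61 [205. 180. 217. 245.] 209.9 207.0
top pusher_tab 0.76 [338. 195. 352. 256.] 343.4 219.7
top start_top 0.6 [451. 282. 462. 297.] 453.4 288.7
top mark 0.69 [202. 177. 218. 242.] 209.8 206.8
top mark 0.44 [254. 174. 260. 185.] 257.2 179.3
top jig 0.86 [171. 166. 384. 260.] 277.7 212.3
0.85
```

View pics/topc.png

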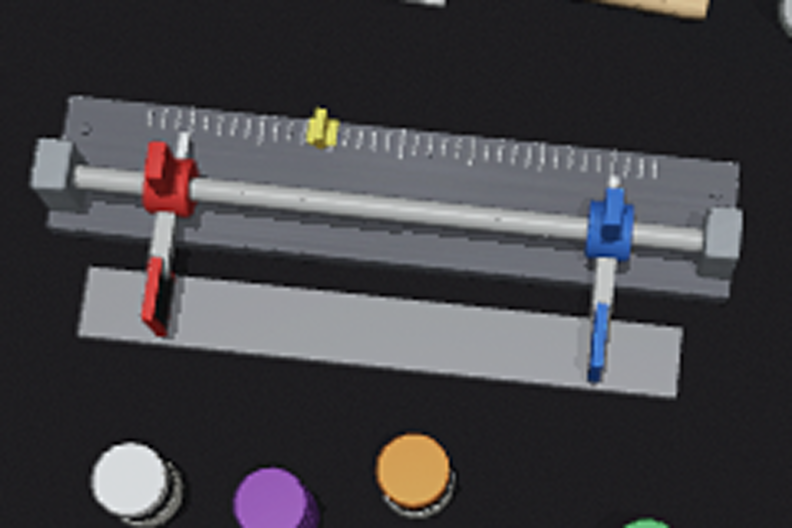

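View pics/scenec.png

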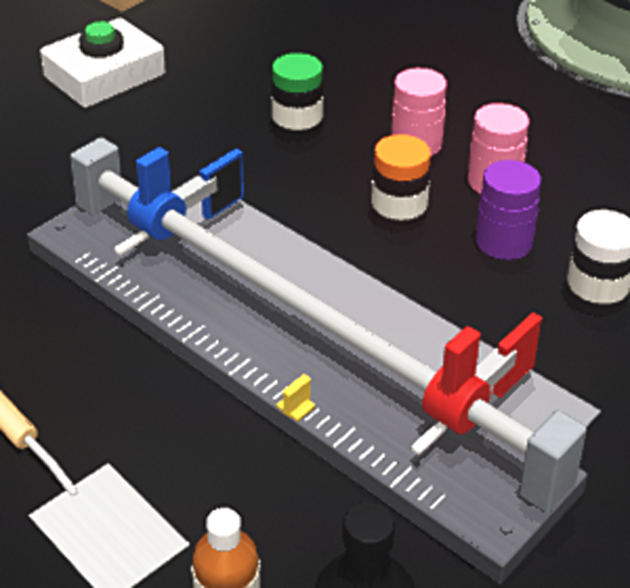

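```bash
python3 - <<'E'
from h import *
from scipy.optimize import least_squares
s=viewer.grab_frame("scene");t=viewer.grab_frame("top")
def tc(x,y):return (160+x/3.3-.35,140+y/3.3-.35)
def sc(x,y):return (190+x/2.1-.25,170+y/2.1-.25)
# params x,y,yaw,L/2 lane, Lb/2 beam
obs=[(t,tc(90,267),('l',-50,1)),(t,tc(78,335),('l',-100,1)),(t,tc(683,328),('l',-50,-1)),(t,tc(677,397),('l',-100,-1)),
(t,tc(70,97),('b',70,1)),(t,tc(740,163),('b',70,-1)),(s,sc(600,411),('l',-100,1)),(s,sc(28,237),('b',70,-1)),(s,sc(500,566),('b',70,1))]
def P(p,o):
    k,x,sg=o; loc=np.array([x/1000,sg*(p[3] if k=='l' else p[4]),0.0 if k=='l' else .02])
    return R.from_euler('z',p[2]).apply(loc)+[p[0],p[1],0]
def res(p):return np.concatenate([proj(f,P(p,o))[0]-uv for f,uv,o in obs])
r=least_squares(res,[.55,0,0,.19,.22]);print(r.x.round(4),np.degrees(r.x[2]));print(res(r.x).reshape(-1,2).round(1))
p=r.x;Rz=R.from_euler('z',p[2]);o=np.array([p[0],p[1],0])
def jig(P):return Rz.inv().apply(P-o)
np.save("jig.npy",p[:3])
def col(f,lo,hi,box):
    h=cv2.cvtColor(f["pixels"],cv2.COLOR_BGR2HSV);m=cv2.inRange(h,lo,hi);l,tt,rr,b=box;M=np.zeros_like(m);M[tt:b,l:rr]=m[tt:b,l:rr];return M
def circ(f,M,z,n):
    c=max(cv2.findContours(M,0,1)[0],key=cv2.contourArea);e=cv2.fitEllipse(c);W=onz(f,e[0],z)[0];print(n,np.round(e[0],1),np.round(e[1],1),W.round(4),"jig",jig(W).round(4));return W
circ(t,col(t,(8,80,80),(22,255,255),(265,265,305,305)),.07,"orange top")
circ(t,col(t,(50,60,60),(75,255,255),(335,290,375,325)),.07,"greenlid top")
circ(t,col(t,(50,60,100),(75,255,255),(440,275,470,305)),.057,"button top")
circ(t,col(t,(125,60,60),(150,255,255),(225,275,256,306)),.07,"purple top")
circ(s,col(s,(8,80,80),(22,255,255),(360,230,400,256)),.067,"orange scene")
# tab tops: crop points in top view at z=.106
for n,z,uv in [("redtabtop",.106,[(148,143),(165,143),(152,168),(165,168)]),("bluetabtop",.106,[(608,180),(622,180)]),("markblade top",.042,[(321,108),(321,128)]),
  ("red pointer tip",.034,[(184,135)]),("blue ptr",.034,[(614,178)])]:
  for q in uv: print(n,q,jig(onz(t,tc(*q),z)[0]).round(4))
E
```

```text
[0.6171 0.0449 0.0162 0.2101 0.238 ] 0.9287421992601195
[[ 0.1 -0.1]
 [ 0.2  0. ]
 [-0.3 -0.2]
 [-0.3 -0.1]
 [ 0.7 -0.9]
 [-0.7 -0.6]
 [ 0.5  0.1]
 [-0.6 -1.6]
 [ 0.4 -0.6]]
orange top [284.7 282. ] [21.5 21.8] [0.4366 0.0029 0.07  ] jig [-0.1811 -0.0391  0.07  ]
greenlid top [355.5 308.1] [21.6 22.1] [ 0.3996 -0.1533  0.07  ] jig [-0.2206 -0.1946  0.07  ]
button top [453.6 288.8] [12.2 13.3] [ 0.468  -0.3602  0.057 ] jig [-0.1556 -0.4026  0.057 ]
purple top [242.8 293.7] [22.2 26.4] [0.4012 0.0876 0.07  ] jig [-0.2152  0.0463  0.07  ]
orange scene [381.  244.7] [21.7 27.2] [0.444  0.0065 0.067 ] jig [-0.1736 -0.0356  0.067 ]
redtabtop (148, 143) [0.0101 0.1564 0.106 ]
redtabtop (165, 143) [0.0113 0.1453 0.106 ]
redtabtop (152, 168) [-0.0067  0.1511  0.106 ]
redtabtop (165, 168) [-0.0058  0.1426  0.106 ]
bluetabtop (608, 180) [ 0.0166 -0.146   0.106 ]
bluetabtop (622, 180) [ 0.0175 -0.1551  0.106 ]
markblade top (321, 108) [0.0701 0.0569 0.042 ]
markblade top (321, 128) [0.0554 0.055  0.042 ]
red pointer tip (184, 135) [0.0429 0.1509 0.034 ]
blue ptr (614, 178) [ 0.0432 -0.1516  0.034 ]
```

```bash
cat >> h.py <<'E'
def jw(P):
    x,y,a=np.load("jig.npy");return R.from_euler('z',a).apply(np.array(P,float))+[x,y,0]
def wj(P):
    x,y,a=np.load("jig.npy");return R.from_euler('z',a).inv().apply(np.array(P,float)-[x,y,0])
def go(P,yaw,st=None):
    st=st or bot.observe();A=R.from_euler("xyz",st["tool_rot"]);B=R.from_euler("xyz",[np.pi,0,yaw])
    print("t mm",(A.inv().apply(np.array(P)-st["position"])*1000).round(1),"rot deg",np.degrees((A.inv()*B).as_rotvec()).round(2))
E
python3 - <<'E'
from h import *
print(jw([0,.15,.16]));go(jw([0,.15,.16]),.0162)
E
```

```text
[0.61463072 0.19483721 0.16      ]
t mm [-509.4 -229.8   71.3] rot deg [ -0.     0.   158.86]
```

```bash
python3 -m creep '[{"tx":-250,"ty":-115,"tz":20,"rz":60,"hand":-0.2},{"tx":-250,"ty":-115,"tz":20,"rz":60,"hand":-0.2},{"tx":-250,"ty":-115,"tz":20,"rz":60,"hand":-0.2},{"tx":-250,"ty":-115,"tz":20,"rz":60,"hand":-0.2},{"tx":-250,"ty":-115,"tz":20,"rz":60,"hand":-0.2},{"tx":-250,"ty":-115,"tz":20,"rz":60,"hand":-0.2},{"tx":-250,"ty":-115,"tz":20,"rz":60,"hand":-0.2}]'; python3 - <<'E'
from h import *
print(bot.observe()["qpos"]);go(jw([0,.15,.16]),.0162)
E
```

```text
[-1.28819824  0.52140631 -0.03632271  1.59951464  0.02121126  1.02106548
 -0.1128237 ]
t mm [-509.4 -229.8   71.3] rot deg [ -0.     0.   158.86]schema error: expected keys rx, ry, rz, tx, ty, tz, hand
```

All keys are needed.

```bash
python3 -m creep '[{"rx":0,"ry":0,"rz":60,"tx":-250,"ty":-115,"tz":20,"hand":-0.2},{"rx":0,"ry":0,"rz":60,"tx":-250,"ty":-115,"tz":20,"hand":-0.2},{"rx":0,"ry":0,"rz":60,"tx":-250,"ty":-115,"tz":20,"hand":-0.2},{"rx":0,"ry":0,"rz":60,"tx":-250,"ty":-115,"tz":20,"hand":-0.2},{"rx":0,"ry":0,"rz":60,"tx":-250,"ty":-115,"tz":20,"hand":-0.2},{"rx":0,"ry":0,"rz":60,"tx":-250,"ty":-115,"tz":20,"hand":-0.2},{"rx":0,"ry":0,"rz":60,"tx":-250,"ty":-115,"tz":20,"hand":-0.2}]'; python3 - <<'E'
from h import *
print(bot.observe()["qpos"]);go(jw([0,.15,.16]),.0162)
E
```

```text
clock: 1.65
position: [0.414, 0.3886, 0.2114]
tool_rot: [3.141, 0.001, 1.73]
force: [-0.3, 0.4, 0.5]
grip_width: 0.0513
[-1.04713695  0.46574686  0.26042793  1.78614209 -0.14522837  0.90836392
 -0.56486737]
t mm [-223.   167.4   51.8] rot deg [ 0.1  -0.   98.17]
```

```bash
python3 -m creep '[{"rx":0,"ry":0,"rz":60,"tx":-223,"ty":167,"tz":40,"hand":-0.2},{"rx":0,"ry":0,"rz":60,"tx":-223,"ty":167,"tz":40,"hand":-0.2},{"rx":0,"ry":0,"rz":60,"tx":-223,"ty":167,"tz":40,"hand":-0.2},{"rx":0,"ry":0,"rz":60,"tx":-223,"ty":167,"tz":40,"hand":-0.2},{"rx":0,"ry":0,"rz":60,"tx":-223,"ty":167,"tz":40,"hand":-0.2},{"rx":0,"ry":0,"rz":60,"tx":-223,"ty":167,"tz":40,"hand":-0.2},{"rx":0,"ry":0,"rz":60,"tx":-223,"ty":167,"tz":40,"hand":-0.2},{"rx":0,"ry":0,"rz":60,"tx":-223,"ty":167,"tz":40,"hand":-0.2}]'; python3 - <<'E'
from h import *
print(bot.observe()["qpos"]);go(jw([0,.15,.16]),.0162)
E
```

```text
clock: 2.45
position: [0.6135, 0.2001, 0.1708]
tool_rot: [3.141, 0.001, 0.69]
force: [-0.9, 1.0, 0.5]
grip_width: 0.0515
[-0.73442919  0.68056633  0.51881468  1.61806031 -0.3929987   0.94947418
 -0.96006839]
t mm [-2.5  4.8 10.8] rot deg [ 0.04  0.04 38.63]
```

```bash
python3 -m creep '[{"rx":0,"ry":0,"rz":38.6,"tx":-2.5,"ty":4.8,"tz":10,"hand":-0.2},{"rx":0,"ry":0,"rz":38.6,"tx":-2.5,"ty":4.8,"tz":10,"hand":-0.2},{"rx":0,"ry":0,"rz":38.6,"tx":-2.5,"ty":4.8,"tz":10,"hand":-0.2},{"rx":0,"ry":0,"rz":38.6,"tx":-2.5,"ty":4.8,"tz":10,"hand":-0.2},{"rx":0,"ry":0,"rz":38.6,"tx":-2.5,"ty":4.8,"tz":10,"hand":-0.2},{"rx":0,"ry":0,"rz":38.6,"tx":-2.5,"ty":4.8,"tz":10,"hand":-0.2},{"rx":0,"ry":0,"rz":38.6,"tx":-2.5,"ty":4.8,"tz":10,"hand":-0.2}]'; python3 - <<'E'
from h import *
st=bot.observe();print(st["qpos"]);go(jw([0,.15,.075]),.0162)
f=viewer.grab_frame("wrist");cv2.imwrite("pics/w1.png",f["pixels"])
for n,P in dict(redtab=[0,.15,.106],ptr=[.043,.15,.034],mark=[.055,.056,.034]).items():print(n,proj(f,jw(P),st))
E
```

```text
clock: 3.15
position: [0.6141, 0.1963, 0.1613]
tool_rot: [-3.141, 0.0, 0.027]
force: [-0.3, -0.3, -1.2]
grip_width: 0.0513
[-0.82236461  0.73990395  0.68609186  1.63295043 -0.54522918  0.96876952
 -1.49148596]
t mm [ 0.5  1.5 86.3] rot deg [-0.02  0.01  0.61]
redtab [[318.44149945 263.49310658]]
ptr [[318.50102297 171.93358415]]
mark [[454.63421778 155.65588256]]
```

View pics/w1.png

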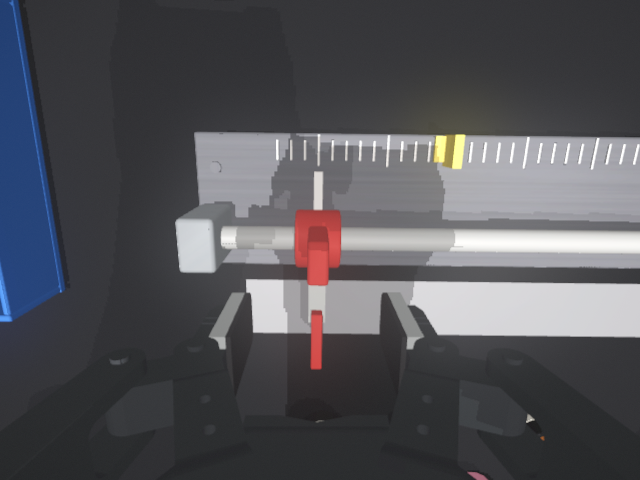

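```bash
python3 -m creep '[{"rx":0,"ry":0,"rz":0.6,"tx":0.5,"ty":1.5,"tz":40,"hand":-0.2},{"rx":0,"ry":0,"rz":0.6,"tx":0.5,"ty":1.5,"tz":70,"hand":-0.2},{"rx":0,"ry":0,"rz":0.6,"tx":0.5,"ty":1.5,"tz":84,"hand":-0.2},{"rx":0,"ry":0,"rz":0.6,"tx":0.5,"ty":1.5,"tz":85,"hand":0},{"rx":0,"ry":0,"rz":0.6,"tx":0.5,"ty":1.5,"tz":85,"hand":1},{"rx":0,"ry":0,"rz":0.6,"tx":0.5,"ty":1.5,"tz":85,"hand":1},{"rx":0,"ry":0,"rz":0.6,"tx":0.5,"ty":1.5,"tz":85,"hand":1}]' 50; python3 - <<'E'
from h import *
st=bot.observe();print(st["qpos"],st["force"],st["grip_width"],wj(st["position"]))
f=viewer.grab_frame("wrist");cv2.imwrite("pics/w2.png",f["pixels"])
E
```

```text
clock: 3.9
position: [0.6158, 0.1945, 0.0779]
tool_rot: [-3.141, -0.002, 0.011]
force: [-0.6, 1.0, 5.1]
grip_width: 0.0109
[-0.77752856  0.83937998  0.61401799  1.67754723 -0.62283002  0.82660343
 -1.44568828] [-0.56736156  1.04797982  5.06255768] 0.010940533720826828 [0.00115516 0.14962894 0.07792727]
```

View pics/w2.png

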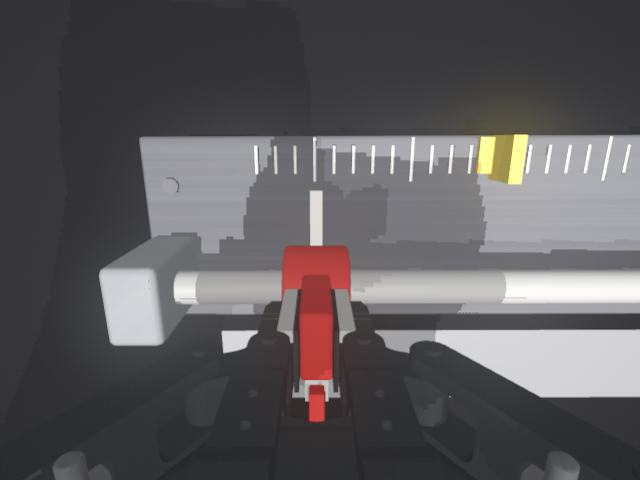

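```bash
python3 - <<'E'
import cv2
i=cv2.imread("pics/w2.png");cv2.imwrite("pics/w2c.png",cv2.resize(i[120:200,450:570],None,fx=6,fy=6,interpolation=cv2.INTER_NEAREST))
E
```

```text
(no output)
```

View pics/w2c.png

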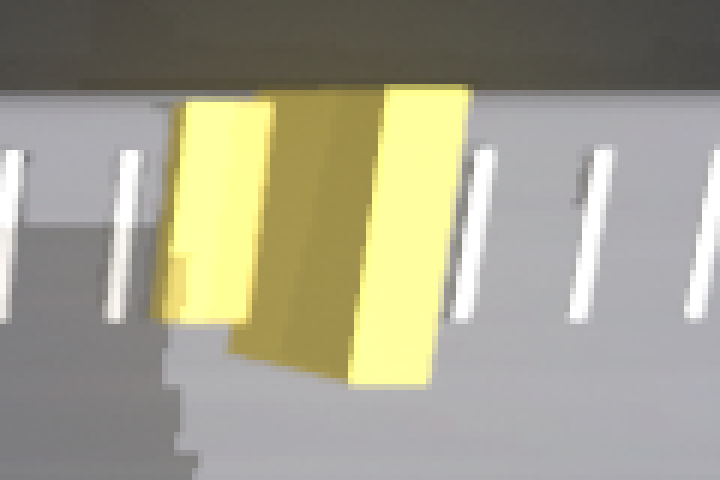

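```bash
python3 - <<'E'
from h import *
f=viewer.grab_frame("wrist");st=bot.observe();print(st["tool_rot"],st["position"])
for uv,z in [((515,184),.042),((316,192),.037),((316,192),.034)]:print(uv,z,wj(onz(f,uv,z,st)[0]).round(4))
go(jw([0.001,.05,.078]),.0162)
E
```

```text
[-3.14052468e+00 -2.06248134e-03  1.09199543e-02] [0.61577746 0.19448063 0.07793202]
(515, 184) 0.042 [0.0469 0.0564 0.042 ]
(316, 192) 0.037 [0.043  0.1493 0.037 ]
(316, 192) 0.034 [0.0426 0.1493 0.034 ]
t mm [ 0.4 99.6 -0.2] rot deg [-0.06 -0.12 -0.3 ]
```

```bash
python3 -m creep '[{"rx":0,"ry":0,"rz":0,"tx":0,"ty":8,"tz":0,"hand":1},{"rx":0,"ry":0,"rz":0,"tx":0.1,"ty":20,"tz":0,"hand":1},{"rx":0,"ry":0,"rz":0,"tx":0.2,"ty":35,"tz":0,"hand":1},{"rx":0,"ry":0,"rz":0,"tx":0.3,"ty":50,"tz":0,"hand":1},{"rx":0,"ry":0,"rz":0,"tx":0.4,"ty":65,"tz":0,"hand":1},{"rx":0,"ry":0,"rz":0,"tx":0.5,"ty":77,"tz":0,"hand":1},{"rx":0,"ry":0,"rz":0,"tx":0.5,"ty":84,"tz":0,"hand":1},{"rx":0,"ry":0,"rz":0,"tx":0.5,"ty":88,"tz":0,"hand":1}]' 80; python3 - <<'E'
from h import *
f=viewer.grab_frame("wrist");st=bot.observe();print(st["tool_rot"],wj(st["position"]),st["force"])
cv2.imwrite("pics/w3.png",cv2.resize(f["pixels"][120:260,240:400],None,fx=4,fy=4,interpolation=cv2.INTER_NEAREST))
E
```

```text
clock: 4.8
position: [0.617, 0.1076, 0.078]
tool_rot: [-3.139, -0.002, 0.012]
force: [-2.6, 11.7, 9.6]
grip_width: 0.0108
[-3.13890376e+00 -1.79134782e-03  1.12465492e-02] [0.00101043 0.06222915 0.07799253] [-2.41337512  7.60296152  6.93577213]
```

View pics/w3.png

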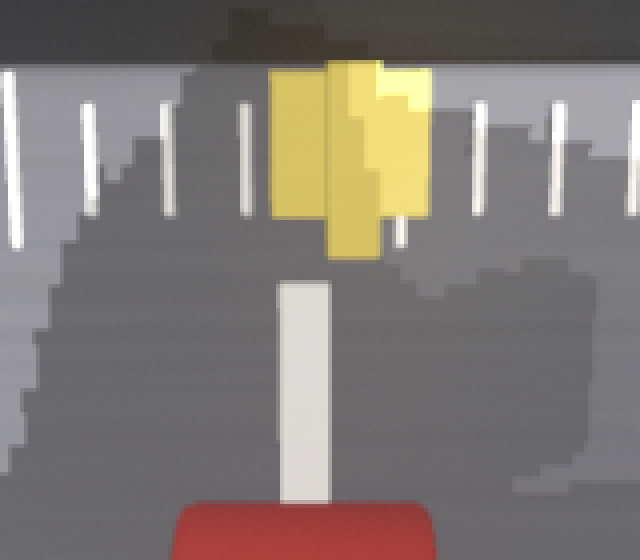

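```bash
python3 -m creep '[{"rx":0,"ry":0,"rz":0,"tx":0,"ty":2,"tz":0,"hand":1},{"rx":0,"ry":0,"rz":0,"tx":0,"ty":4,"tz":0,"hand":1},{"rx":0,"ry":0,"rz":0,"tx":0,"ty":5.2,"tz":0,"hand":1},{"rx":0,"ry":0,"rz":0,"tx":0,"ty":5.2,"tz":0,"hand":1}]'; cat > pm.py <<'E'
from h import *
import sys
f=viewer.grab_frame("wrist");st=bot.observe();print(st["tool_rot"],wj(st["position"]),st["force"])
im=f["pixels"]
cv2.imwrite(sys.argv[1],cv2.resize(im[120:260,240:400],None,fx=4,fy=4,interpolation=cv2.INTER_NEAREST))
E
python3 pm.py pics/w4.png
```

```text
clock: 5.25
position: [0.6171, 0.1028, 0.078]
tool_rot: [-3.139, -0.002, 0.012]
force: [-3.2, 7.7, 9.2]
grip_width: 0.0105
[-3.13879152e+00 -1.86188706e-03  1.20188010e-02] [0.00101722 0.05794988 0.07797374] [-3.02208878  8.90027499  9.41072115]
```

View pics/w4.png

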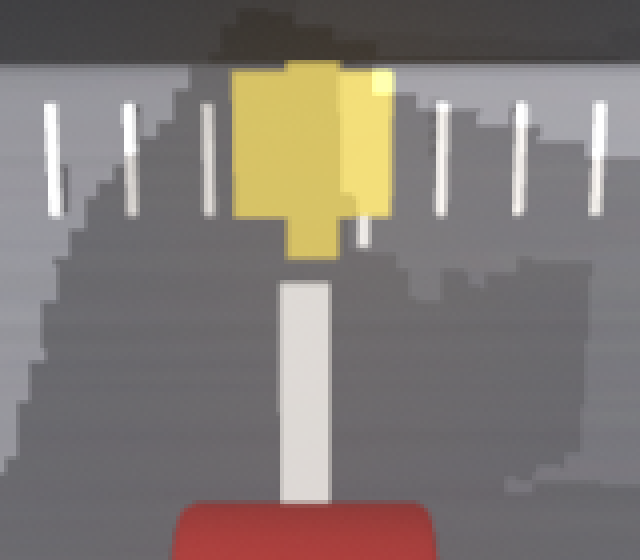

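```bash
python3 -m creep '[{"rx":0,"ry":0,"rz":0,"tx":0,"ty":0.5,"tz":0,"hand":1},{"rx":0,"ry":0,"rz":0,"tx":0,"ty":0.9,"tz":0,"hand":1},{"rx":0,"ry":0,"rz":0,"tx":0,"ty":0.9,"tz":0,"hand":1}]'; 
python3 pm.py pics/w5.png
```

```text
clock: 5.6
position: [0.6171, 0.1021, 0.078]
tool_rot: [-3.139, -0.002, 0.012]
force: [-3.5, 9.7, 9.1]
grip_width: 0.0109
[-3.13858620e+00 -1.86057719e-03  1.21319314e-02] [0.0010268  0.05724471 0.07799843] [-2.57353372 10.05740721  9.40393483]
```

View pics/w5.png

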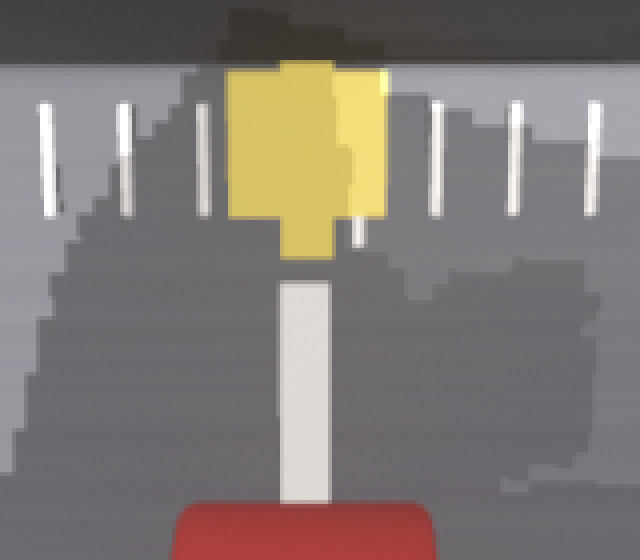

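```bash
python3 -m creep '[{"rx":0,"ry":0,"rz":0,"tx":0,"ty":-0.6,"tz":0,"hand":1},{"rx":0,"ry":0,"rz":0,"tx":0,"ty":-0.6,"tz":0,"hand":-0.2},{"rx":0,"ry":0,"rz":0,"tx":0,"ty":-0.6,"tz":0,"hand":-0.2},{"rx":0,"ry":0,"rz":0,"tx":0,"ty":-0.6,"tz":0,"hand":-0.2}]'; 
python3 pm.py pics/w6.png
```

```text
clock: 6.05
position: [0.6166, 0.1004, 0.0767]
tool_rot: [3.142, -0.0, 0.01]
force: [-0.4, 0.3, 0.3]
grip_width: 0.051
[ 3.14149354e+00 -2.82650100e-04  1.00221747e-02] [0.00037331 0.05549065 0.07653141] [-0.22772867  0.29480335 -0.28410041]
```

View pics/w6.png

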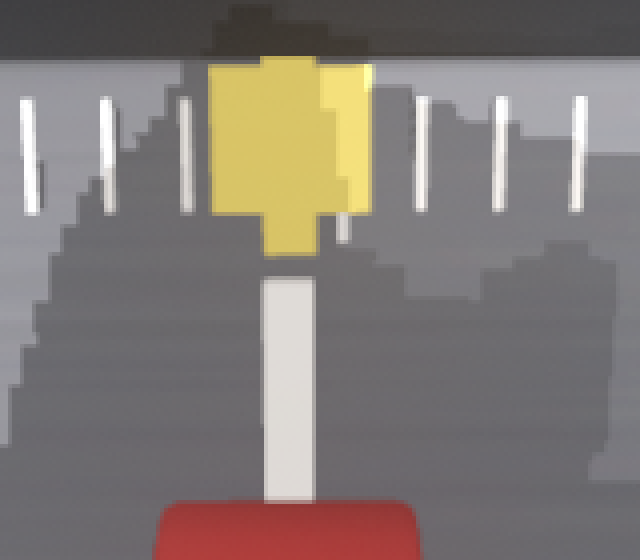

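```bash
python3 -m creep '[{"rx":0,"ry":0,"rz":0,"tx":0,"ty":0,"tz":-40,"hand":-0.2},{"rx":0,"ry":0,"rz":0,"tx":0,"ty":0,"tz":-85,"hand":-0.8},{"rx":0,"ry":0,"rz":0,"tx":-50,"ty":30,"tz":-95,"hand":-1},{"rx":0,"ry":0,"rz":0,"tx":-100,"ty":60,"tz":-95,"hand":-1},{"rx":0,"ry":0,"rz":0,"tx":-150,"ty":90,"tz":-95,"hand":-1},{"rx":0,"ry":0,"rz":0,"tx":-179,"ty":95,"tz":-85,"hand":-1},{"rx":0,"ry":0,"rz":0,"tx":-179,"ty":95,"tz":-80,"hand":-1},{"rx":0,"ry":0,"rz":0,"tx":-179,"ty":95,"tz":-80,"hand":-1}]'; 
python3 - <<'E'
from h import *
f=viewer.grab_frame("wrist");st=bot.observe();print(st["tool_rot"],st["position"],st["qpos"],wj(st["position"]),st["force"])
im=f["pixels"];cv2.imwrite("pics/w7.png",im)
m=cv2.inRange(cv2.cvtColor(im,cv2.COLOR_BGR2HSV),(8,100,90),(22,255,255))
c=max(cv2.findContours(m,0,1)[0],key=cv2.contourArea);e=cv2.fitEllipse(c);print(e,onz(f,e[0],.07,st),cv2.boundingRect(c))
E
```

```text
clock: 6.9
position: [0.4377, 0.0035, 0.1563]
tool_rot: [-3.141, 0.0, 0.009]
force: [1.8, -0.3, 0.7]
grip_width: 0.0856
[-3.14131949e+00 -5.90703368e-04  1.01233529e-02] [0.43896776 0.0038698  0.15656345] [-0.71092492  0.44634354  0.73952192  2.16908686 -0.47570584  0.68903627
 -1.20479633] [-0.17873526 -0.03809502  0.15656345] [ 0.22518809 -0.00798995  0.70740183]
((316.9085998535156, 246.22496032714844), (73.75578308105469, 74.88764190673828), 0.4279894530773163) [[0.44030999 0.00321129 0.07      ]] (280, 209, 75, 76)
```

View pics/w7.png

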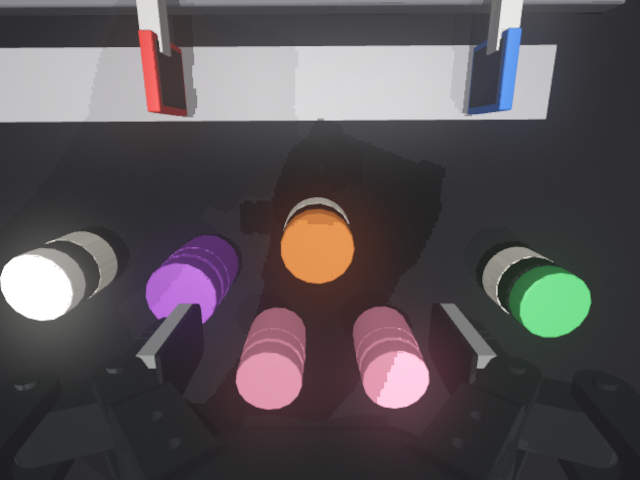

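```bash
python3 - <<'E'
from h import *
st=bot.observe();go([.4397,.0033,.026],.0162)
E
python3 -m creep '[{"rx":0,"ry":0,"rz":0,"tx":0.7,"ty":0.6,"tz":40,"hand":-1},{"rx":0,"ry":0,"rz":0,"tx":0.7,"ty":0.6,"tz":80,"hand":-1},{"rx":0,"ry":0,"rz":0,"tx":0.7,"ty":0.6,"tz":115,"hand":-1},{"rx":0,"ry":0,"rz":0,"tx":0.7,"ty":0.6,"tz":130,"hand":-1},{"rx":0,"ry":0,"rz":0,"tx":0.7,"ty":0.6,"tz":130,"hand":1},{"rx":0,"ry":0,"rz":0,"tx":0.7,"ty":0.6,"tz":130,"hand":1},{"rx":0,"ry":0,"rz":0,"tx":0.7,"ty":0.6,"tz":130,"hand":1},{"rx":0,"ry":0,"rz":0,"tx":0.7,"ty":0.6,"tz":130,"hand":1}]' 30; python3 - <<'E'
from h import *
f=viewer.grab_frame("wrist");st=bot.observe();print(st["tool_rot"],st["position"],st["grip_width"],st["force"])
im=f["pixels"];cv2.imwrite("pics/w8.png",im)
E
```

```text
t mm [  0.6   0.6 130.6] rot deg [-0.02 -0.03 -0.35]
clock: 7.75
position: [0.4401, 0.0034, 0.0273]
tool_rot: [-3.141, -0.002, 0.011]
force: [1.0, -1.8, 3.3]
grip_width: 0.0472
[-3.14142607e+00 -2.14610175e-03  1.07024024e-02] [0.44010407 0.00339274 0.02727957] 0.04710763465593213 [-0.1109758  -0.63495177  8.46689395]
```

View pics/w8.png

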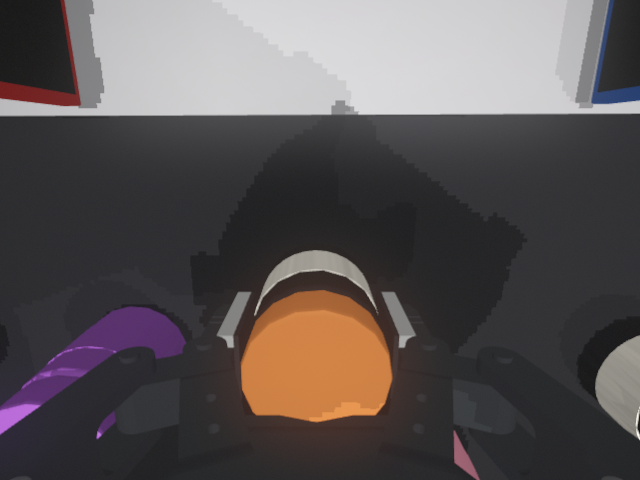

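```bash
python3 - <<'E'
from h import *
f=viewer.grab_frame("wrist");st=bot.observe()
im=f["pixels"];m=cv2.inRange(cv2.cvtColor(im,cv2.COLOR_BGR2HSV),(5,100,90),(22,255,255))
for z in(.07,):
  a=onz(f,(316,291),z,st)[0];print("top edge->centre x",a-[.024,0,0]); print(onz(f,[(241.5,365),(391.5,365)],z,st))
jc=np.array([a[0]-.024,.0033]);off=jc-st["position"][:2];print("off",off)
T=jw([-.075,-.008,st["position"][2]]);T[:2]-=off;go(T,.0162)
E
```

```text
top edge->centre x [0.44175517 0.00352138 0.07      ]
[[ 0.44166568  0.0256292   0.07      ]
 [ 0.44209944 -0.01933552  0.07      ]]
off [ 1.64147396e-03 -7.61452799e-05]
t mm [100.8 -31.3   0.2] rot deg [-0.01 -0.13 -0.32]
```

```bash
python3 -m creep '[{"rx":0,"ry":0,"rz":0,"tx":0,"ty":0,"tz":-10,"hand":1},{"rx":0,"ry":0,"rz":-0.3,"tx":10,"ty":-3,"tz":-18,"hand":1},{"rx":0,"ry":0,"rz":-0.3,"tx":35,"ty":-11,"tz":-18,"hand":1},{"rx":0,"ry":0,"rz":-0.3,"tx":65,"ty":-20,"tz":-18,"hand":1},{"rx":0,"ry":0,"rz":-0.3,"tx":90,"ty":-28,"tz":-18,"hand":1},{"rx":0,"ry":0,"rz":-0.3,"tx":101,"ty":-31,"tz":-15,"hand":1},{"rx":0,"ry":0,"rz":-0.3,"tx":101,"ty":-31,"tz":-10,"hand":1},{"rx":0,"ry":0,"rz":-0.3,"tx":101,"ty":-31,"tz":-8,"hand":1}]'; python3 - <<'E'
from h import *
f=viewer.grab_frame("wrist");st=bot.observe();print(st["tool_rot"],wj(st["position"]),st["grip_width"],st["force"])
im=f["pixels"];cv2.imwrite("pics/w9.png",im)
t=viewer.grab_frame("top");crop(t,(160,140,400,300),3.3,"pics/t9.png")
s=viewer.grab_frame("scene");crop(s,(190,170,490,450),2.1,"pics/s9.png")
E
```

```text
clock: 8.65
position: [0.5386, 0.0349, 0.034]
tool_rot: [3.141, 0.001, 0.015]
force: [-0.8, -0.2, -0.9]
grip_width: 0.0466
[3.14136392e+00 1.51432727e-03 1.49039181e-02] [-0.07878225 -0.0088528   0.03388521] 0.04670270864760041 [-0.84533451 -0.76919676 -1.71557543]
```

View pics/w9.png

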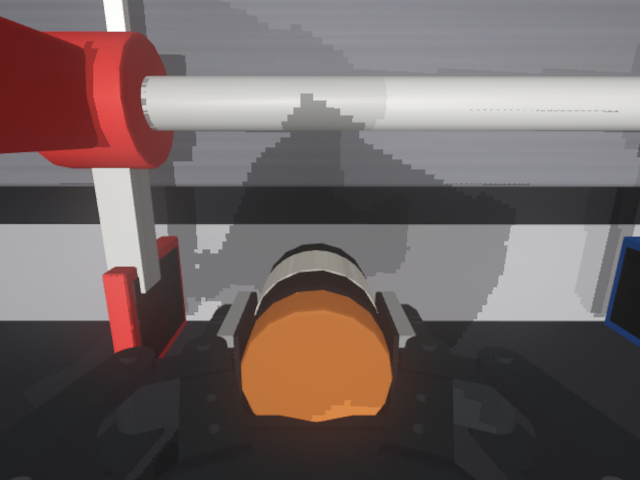

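View pics/s9.png

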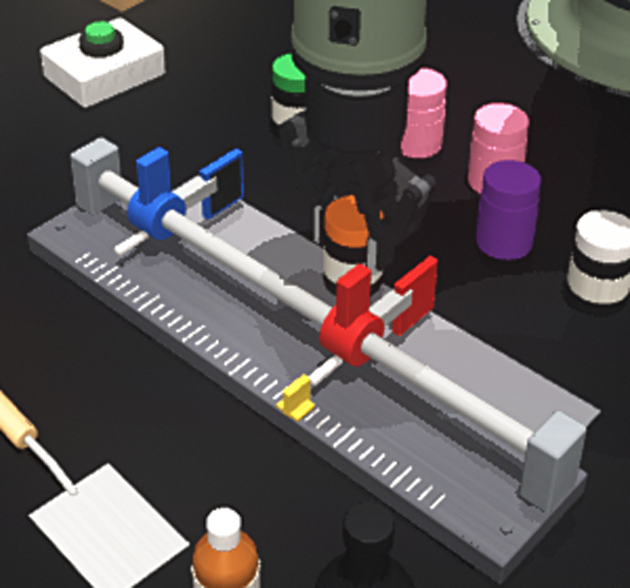

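```bash
python3 -m creep '[{"rx":0,"ry":0,"rz":0,"tx":1,"ty":8,"tz":0,"hand":1},{"rx":0,"ry":0,"rz":0,"tx":2,"ty":15,"tz":0,"hand":1},{"rx":0,"ry":0,"rz":0,"tx":2,"ty":15,"tz":3,"hand":1},{"rx":0,"ry":0,"rz":0,"tx":2,"ty":15,"tz":6,"hand":1},{"rx":0,"ry":0,"rz":0,"tx":2,"ty":15,"tz":7.5,"hand":1},{"rx":0,"ry":0,"rz":0,"tx":2,"ty":15,"tz":7.5,"hand":1}]'; python3 - <<'E'
from h import *
st=bot.observe();print(st["tool_rot"],wj(st["position"]),st["grip_width"],st["force"])
E
```

```text
clock: 9.4
position: [0.5419, 0.02, 0.0273]
tool_rot: [-3.141, 0.0, 0.015]
force: [-5.4, -1.2, 18.4]
grip_width: 0.0468
[-3.14115164e+00  8.99387127e-05  1.51094914e-02] [-0.0755563  -0.02358937  0.02726494] 0.04676142528961864 [-5.40551524 -1.18449694 18.35175782]
```

```bash
python3 -m creep '[{"rx":0,"ry":0,"rz":0,"tx":0,"ty":0,"tz":-0.8,"hand":1},{"rx":0,"ry":0,"rz":0,"tx":0,"ty":0,"tz":-0.8,"hand":-0.45},{"rx":0,"ry":0,"rz":0,"tx":0,"ty":0,"tz":-0.8,"hand":-0.45},{"rx":0,"ry":0,"rz":0,"tx":0,"ty":0,"tz":-0.8,"hand":-0.45}]'; python3 - <<'E'
from h import *
f=viewer.grab_frame("wrist");st=bot.observe();print(st["tool_rot"],wj(st["position"]),st["grip_width"],st["force"])
cv2.imwrite("pics/w10.png",f["pixels"])
E
```

```text
clock: 9.8
position: [0.542, 0.0203, 0.0275]
tool_rot: [-3.142, 0.0, 0.016]
force: [0.4, 0.2, -0.4]
grip_width: 0.062
[3.14157250e+00 1.36769876e-04 1.55612678e-02] [-0.07546546 -0.02336668  0.02749131] 0.061794444351161076 [-0.45786461 -0.09786063 -0.52177993]
```

View pics/w10.png

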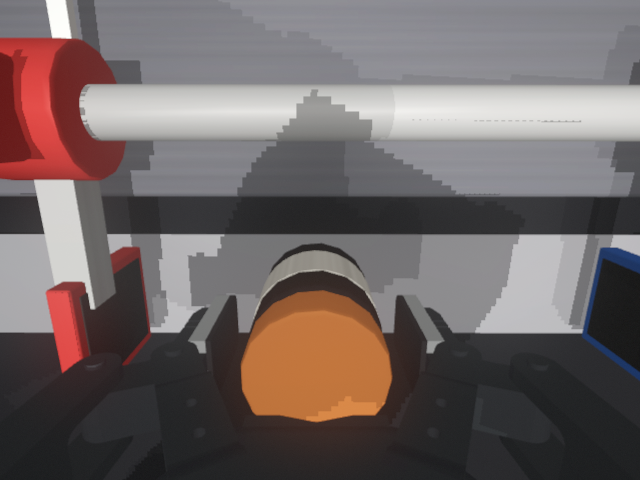

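```bash
python3 -m creep '[{"rx":0,"ry":0,"rz":0,"tx":0,"ty":0,"tz":-20,"hand":-0.45},{"rx":0,"ry":0,"rz":0,"tx":0,"ty":0,"tz":-60,"hand":-0.45},{"rx":0,"ry":0,"rz":0,"tx":0,"ty":0,"tz":-105,"hand":-0.2},{"rx":0,"ry":0,"rz":0,"tx":0,"ty":0,"tz":-135,"hand":-0.2},{"rx":0,"ry":0,"rz":0,"tx":0,"ty":0,"tz":-140,"hand":-0.2},{"rx":0,"ry":0,"rz":0,"tx":0,"ty":0,"tz":-140,"hand":-0.2}]'; python3 - <<'E'
from h import *
f=viewer.grab_frame("wrist");st=bot.observe();print(st["tool_rot"],wj(st["position"]),st["grip_width"],st["force"])
im=f["pixels"];cv2.imwrite("pics/w11.png",im)
m=cv2.inRange(cv2.cvtColor(im,cv2.COLOR_BGR2HSV),(5,100,90),(22,255,255))
c=max(cv2.findContours(m,0,1)[0],key=cv2.contourArea);e=cv2.fitEllipse(c);print(e,wj(onz(f,e[0],.07,st)[0]))
go(jw([0,-.151,.16]),.0162)
E
```

```text
clock: 10.45
position: [0.5424, 0.0206, 0.1682]
tool_rot: [-3.141, -0.001, 0.016]
force: [-0.3, 0.1, -1.2]
grip_width: 0.0514
[-3.14127815e+00  1.47075194e-04  1.58606893e-02] [-0.07559726 -0.02310552  0.16720294] 0.0509956487797181 [-0.4636537   0.22533568 -0.0535532 ]
((316.3186950683594, 245.84585571289062), (69.5232925415039, 71.78532409667969), 177.55589294433594) [-0.0771676  -0.02340576  0.07      ]
t mm [ 75.6 127.9   7.2] rot deg [-0.02  0.01 -0.02]
```

View pics/w11.png

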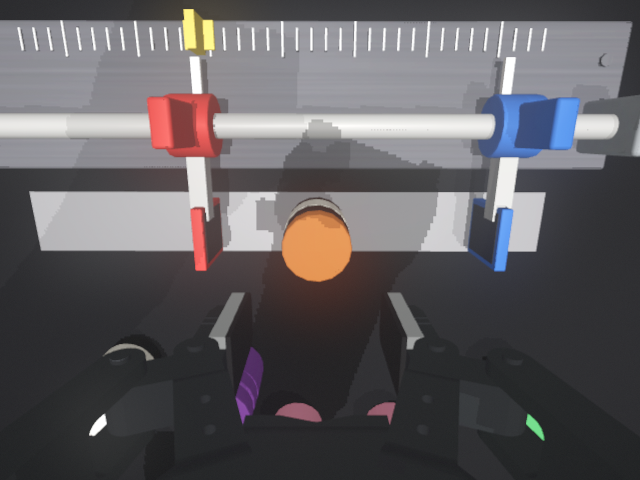

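```bash
python3 - <<'E'
from h import *
f=viewer.grab_frame("wrist");st=bot.observe()
for uv,z in [((316,192),0),((316,250.5),0),((198,209.5),.06),((200,270),.06),((497,209.5),.06),((500,270),.06),((316,210.5),.07),((316,281),.07),((281.5,246),.07),((351,246),.07),((316,198.5),.045)]:print(uv,z,wj(onz(f,uv,z,st)[0]).round(4))
E
```

```text
(316, 192) 0 [-0.0522 -0.0234  0.    ]
(316, 250.5) 0 [-0.1019 -0.0234  0.    ]
(198, 209.5) 0.06 [-0.055   0.0549  0.06  ]
(200, 270) 0.06 [-0.0976  0.0572  0.06  ]
(497, 209.5) 0.06 [-0.0554 -0.1435  0.06  ]
(500, 270) 0.06 [-0.098 -0.151  0.06 ]
(316, 210.5) 0.07 [-0.0539 -0.0234  0.07  ]
(316, 281) 0.07 [-0.102  -0.0233  0.07  ]
(281.5, 246) 0.07 [-0.0774 -0.0008  0.07  ]
(351, 246) 0.07 [-0.0775 -0.0463  0.07  ]
(316, 198.5) 0.045 [-0.0502 -0.0234  0.045 ]
```

```bash
python3 -m creep '[{"rx":0,"ry":0,"rz":0,"tx":25,"ty":42,"tz":0,"hand":-0.2},{"rx":0,"ry":0,"rz":0,"tx":50,"ty":85,"tz":0,"hand":-0.2},{"rx":0,"ry":0,"rz":0,"tx":75.6,"ty":128,"tz":5,"hand":-0.2},{"rx":0,"ry":0,"rz":0,"tx":75.6,"ty":128,"tz":7,"hand":-0.2},{"rx":0,"ry":0,"rz":0,"tx":75.6,"ty":128,"tz":7,"hand":-0.2}]'; python3 - <<'E'
from h import *
f=viewer.grab_frame("wrist");st=bot.observe();print(st["tool_rot"],wj(st["position"]),st["grip_width"],st["force"])
im=f["pixels"];cv2.imwrite("pics/w12.png",im)
go(jw([0,-.151,.078]),.0162)
E
```

```text
clock: 11.05
position: [0.6187, -0.1081, 0.1585]
tool_rot: [3.141, 0.003, 0.013]
force: [-0.2, 0.8, 0.1]
grip_width: 0.0515
[-3.14125822e+00  2.48072505e-03  1.46288504e-02] [-0.00072862 -0.15152407  0.15902317] 0.05093385607244882 [-0.66264076  1.10223564  0.24892752]
t mm [ 0.9 -0.5 81. ] rot deg [-0.02  0.14 -0.09]
```

View pics/w12.png

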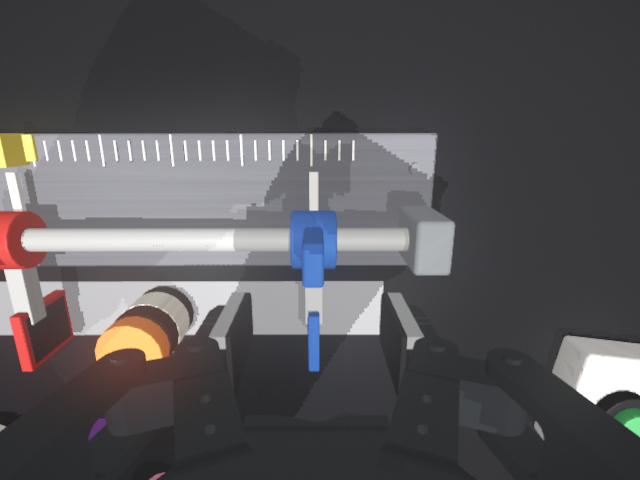

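```bash
python3 -m creep '[{"rx":0,"ry":0,"rz":0,"tx":0.9,"ty":-0.5,"tz":40,"hand":-0.2},{"rx":0,"ry":0,"rz":0,"tx":0.9,"ty":-0.5,"tz":70,"hand":-0.2},{"rx":0,"ry":0,"rz":0,"tx":0.9,"ty":-0.5,"tz":81,"hand":-0.2},{"rx":0,"ry":0,"rz":0,"tx":0.9,"ty":-0.5,"tz":81,"hand":0},{"rx":0,"ry":0,"rz":0,"tx":0.9,"ty":-0.5,"tz":81,"hand":1},{"rx":0,"ry":0,"rz":0,"tx":0.9,"ty":-0.5,"tz":81,"hand":1},{"rx":0,"ry":0,"rz":0,"tx":0.9,"ty":-0.5,"tz":81,"hand":1}]' 50; python3 - <<'E'
from h import *
f=viewer.grab_frame("wrist");st=bot.observe();print(st["tool_rot"],wj(st["position"]),st["grip_width"],st["force"],st["qpos"])
im=f["pixels"];cv2.imwrite("pics/w13.png",im)
go(jw([0,-.01,.078]),.0162)
E
```

```text
clock: 11.8
position: [0.6212, -0.1061, 0.0812]
tool_rot: [-3.142, -0.002, 0.016]
force: [-1.0, 1.4, 7.3]
grip_width: 0.0112
[-3.14147077e+00 -2.14000743e-03  1.55255386e-02] [ 0.00172982 -0.15098465  0.08120121] 0.010860266015282484 [-1.48652665  1.46408679  7.67933241] [-0.30438963  0.80968338  0.59958436  1.72034776 -0.605165    0.80225684
 -0.97186525]
t mm [  -1.8 -141.     3.2] rot deg [-0.01 -0.12 -0.04]
```

View pics/w13.png

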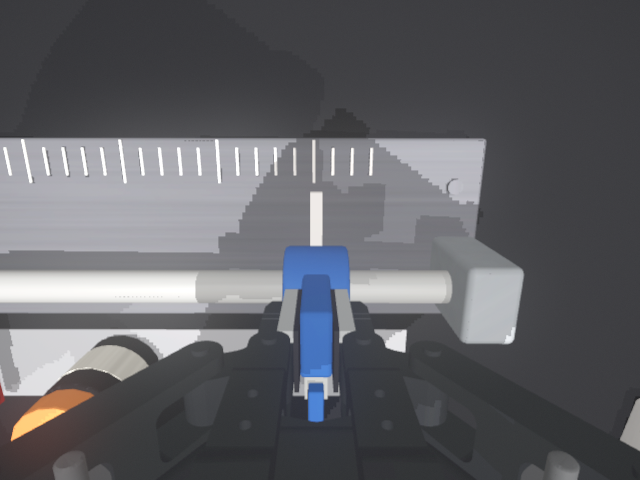

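```bash
python3 -m creep '[{"rx":0,"ry":0,"rz":0,"tx":0,"ty":-6,"tz":0,"hand":1},{"rx":0,"ry":0,"rz":0,"tx":0,"ty":-20,"tz":0,"hand":1},{"rx":0,"ry":0,"rz":0,"tx":0,"ty":-37,"tz":0,"hand":1},{"rx":0,"ry":0,"rz":0,"tx":0,"ty":-54,"tz":0,"hand":1},{"rx":0,"ry":0,"rz":0,"tx":0,"ty":-70,"tz":0,"hand":1},{"rx":0,"ry":0,"rz":0,"tx":0,"ty":-83,"tz":0,"hand":1},{"rx":0,"ry":0,"rz":0,"tx":0,"ty":-91,"tz":0,"hand":1},{"rx":0,"ry":0,"rz":0,"tx":0,"ty":-95,"tz":0,"hand":1}]'
python3 -m creep '[{"rx":0,"ry":0,"rz":0,"tx":0,"ty":-2,"tz":0,"hand":1},{"rx":0,"ry":0,"rz":0,"tx":0,"ty":-4,"tz":0,"hand":1},{"rx":0,"ry":0,"rz":0,"tx":0,"ty":-7,"tz":0,"hand":1},{"rx":0,"ry":0,"rz":0,"tx":0,"ty":-10,"tz":0,"hand":1},{"rx":0,"ry":0,"rz":0,"tx":0,"ty":-13,"tz":0,"hand":1},{"rx":0,"ry":0,"rz":0,"tx":0,"ty":-16,"tz":0,"hand":1},{"rx":0,"ry":0,"rz":0,"tx":0,"ty":-19,"tz":0,"hand":1},{"rx":0,"ry":0,"rz":0,"tx":0,"ty":-22,"tz":0,"hand":1}]'
python3 - <<'E'
from h import *
f=viewer.grab_frame("wrist");st=bot.observe();print(st["tool_rot"],wj(st["position"]),st["grip_width"],st["force"],st["qpos"])
cv2.imwrite("pics/w14.png",f["pixels"])
E
```

```text
clock: 12.65
position: [0.6198, -0.0104, 0.0811]
tool_rot: [-3.142, -0.002, 0.016]
force: [-0.2, -3.0, 11.0]
grip_width: 0.0106
clock: 13.45
position: [0.6196, 0.0104, 0.0812]
tool_rot: [3.141, -0.003, 0.015]
force: [0.0, -4.3, 10.3]
grip_width: 0.0114
[ 3.14136762e+00 -2.40957678e-03  1.54916577e-02] [ 0.00193734 -0.03383553  0.08113366] 0.011016282820122833 [-0.94941398 -2.95329851 12.82644546] [-0.50676054  0.80111676  0.61390307  1.75105018 -0.62118904  0.78994861
 -1.14052817]
```

View pics/w14.png

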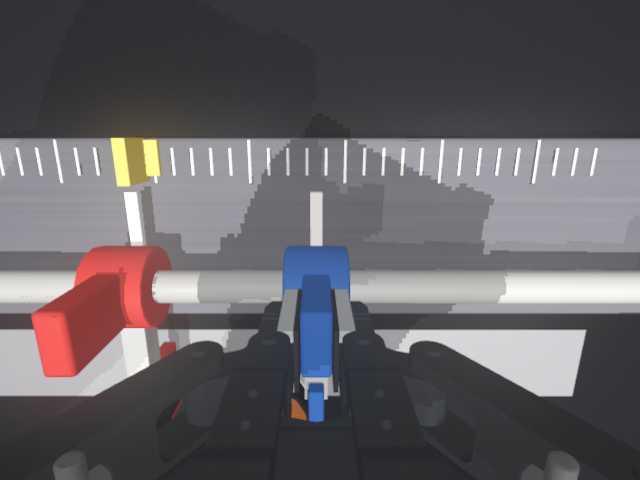

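```bash
python3 -m creep '[{"rx":0,"ry":0,"rz":0,"tx":0,"ty":-4,"tz":0,"hand":1},{"rx":0,"ry":0,"rz":0,"tx":0,"ty":-8,"tz":0,"hand":1},{"rx":0,"ry":0,"rz":0,"tx":0,"ty":-12,"tz":0,"hand":1},{"rx":0,"ry":0,"rz":0,"tx":0,"ty":-16,"tz":0,"hand":1},{"rx":0,"ry":0,"rz":0,"tx":0,"ty":-20,"tz":0,"hand":1},{"rx":0,"ry":0,"rz":0,"tx":0,"ty":-24,"tz":0,"hand":1},{"rx":0,"ry":0,"rz":0,"tx":0,"ty":-27,"tz":0,"hand":1},{"rx":0,"ry":0,"rz":0,"tx":0,"ty":-29,"tz":0,"hand":1}]'
python3 - <<'E'
from h import *
f=viewer.grab_frame("wrist");st=bot.observe();print(st["tool_rot"],wj(st["position"]),st["grip_width"],st["force"])
cv2.imwrite("pics/w15.png",f["pixels"])
t=viewer.grab_frame("scene");crop(t,(190,170,490,450),2.1,"pics/s15.png")
E
```

```text
clock: 14.3
position: [0.6191, 0.0397, 0.0812]
tool_rot: [3.141, -0.003, 0.015]
force: [0.1, -4.4, 10.5]
grip_width: 0.0111
[ 3.14142735e+00 -2.47443274e-03  1.54453141e-02] [ 0.00199308 -0.00492938  0.08115343] 0.010934687373738077 [-0.91655226 -2.40766355 11.61709874]
```

View pics/w15.png

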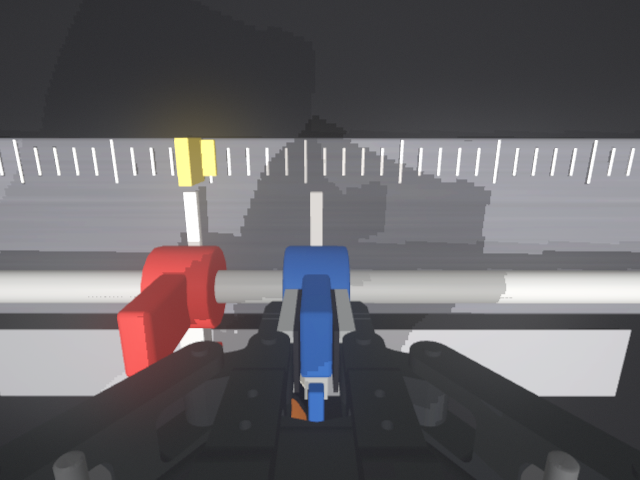

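View pics/s15.png

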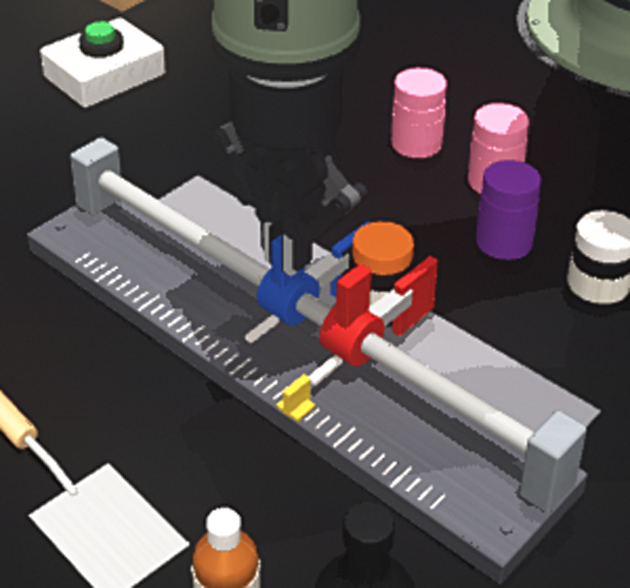

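```bash
python3 -m creep '[{"rx":0,"ry":0,"rz":0,"tx":0,"ty":-1,"tz":0,"hand":1},{"rx":0,"ry":0,"rz":0,"tx":0,"ty":-2,"tz":0,"hand":1},{"rx":0,"ry":0,"rz":0,"tx":0,"ty":-3,"tz":0,"hand":1},{"rx":0,"ry":0,"rz":0,"tx":0,"ty":-3.5,"tz":0,"hand":1},{"rx":0,"ry":0,"rz":0,"tx":0,"ty":-4,"tz":0,"hand":1}]'
python3 -m creep '[{"rx":0,"ry":0,"rz":0,"tx":0,"ty":-0.3,"tz":0,"hand":1},{"rx":0,"ry":0,"rz":0,"tx":0,"ty":-0.5,"tz":0,"hand":1}]'
```

```text
clock: 14.9
position: [0.6191, 0.0434, 0.0812]
tool_rot: [3.141, -0.003, 0.015]
force: [-0.4, -4.7, 10.6]
grip_width: 0.0112
clock: 15.1
position: [0.619, 0.044, 0.0812]
tool_rot: [3.141, -0.002, 0.015]
force: [0.0, -3.8, 10.4]
grip_width: 0.0111
```

```bash
for i in 1; do python3 -m creep '[{"rx":0,"ry":0,"rz":0,"tx":0,"ty":-0.3,"tz":0,"hand":1},{"rx":0,"ry":0,"rz":0,"tx":0,"ty":-0.5,"tz":0,"hand":1}]'; python3 -m creep '[{"rx":0,"ry":0,"rz":0,"tx":0,"ty":-0.2,"tz":0,"hand":1},{"rx":0,"ry":0,"rz":0,"tx":0,"ty":-0.4,"tz":0,"hand":1}]'; done; python3 - <<'E'
from h import *
f=viewer.grab_frame("wrist");st=bot.observe();print(wj(st["position"]),st["force"])
cv2.imwrite("pics/w16.png",cv2.resize(f["pixels"][130:260,130:350],None,fx=3.5,fy=3.5,interpolation=cv2.INTER_NEAREST))
t=viewer.grab_frame("scene");crop(t,(290,240,420,340),6,"pics/s16.png")
E
```

```text
clock: 15.3
position: [0.6191, 0.0445, 0.0811]
tool_rot: [3.141, -0.002, 0.015]
force: [-0.6, -3.8, 10.0]
grip_width: 0.011
clock: 15.5
position: [0.619, 0.0449, 0.0811]
tool_rot: [3.141, -0.002, 0.015]
force: [-1.2, -4.4, 9.9]
grip_width: 0.0108
[ 1.97829212e-03 -3.42547055e-05  8.11280178e-02] [-0.94295546 -4.3981231  11.02441487]
```

View pics/s16.png

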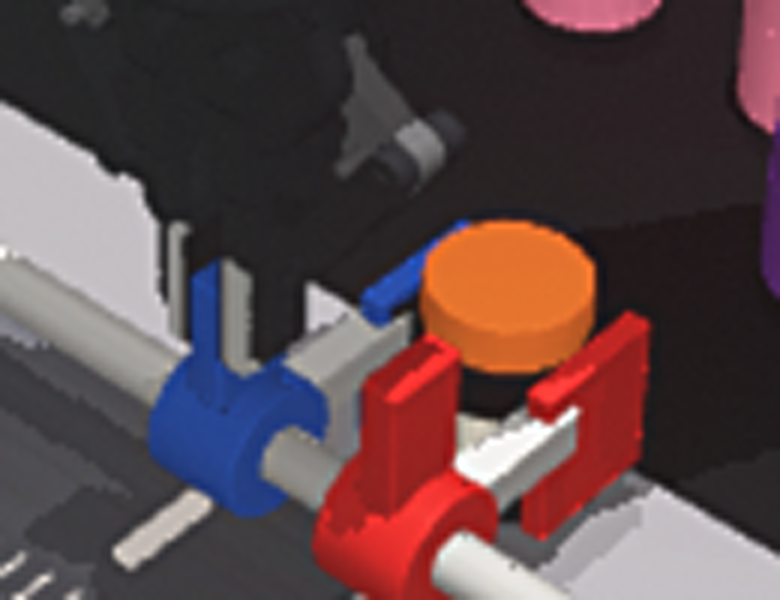

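View pics/w16.png

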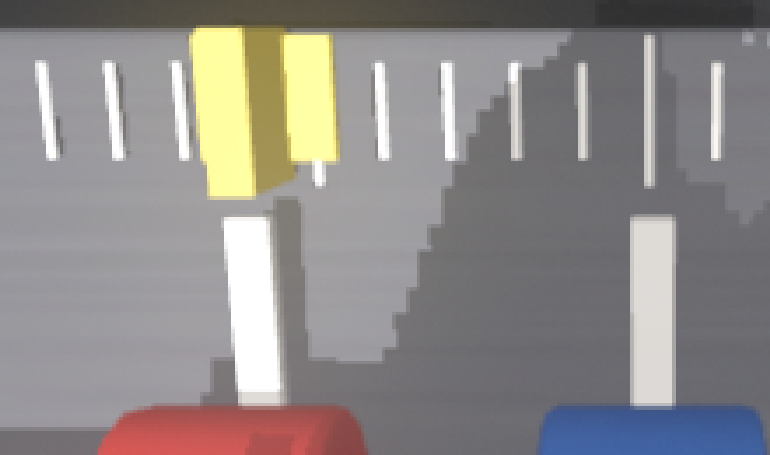

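```bash
python3 - <<'E'
from h import *
f=viewer.grab_frame("wrist");st=bot.observe()
for n,u,v,z in [("red",248,216,.037),("blue",653,216,.037),("mark",232,196,.042),("redL",224,216,.037),("redR",272,216,.037)]:
    print(n,wj(onz(f,(130+u/3.5-.4,130+v/3.5-.4),z,st)[0]).round(4))
E
```

```text
red [0.0439 0.0565 0.037 ]
blue [ 0.0438 -0.0003  0.037 ]
mark [0.0473 0.057  0.042 ]
redL [0.0439 0.0599 0.037 ]
redR [0.0439 0.0532 0.037 ]
```

```bash
python3 -m creep '[{"rx":0,"ry":0,"rz":0,"tx":0,"ty":-0.3,"tz":0,"hand":1},{"rx":0,"ry":0,"rz":0,"tx":0,"ty":-0.3,"tz":0,"hand":1}]'; python3 -m creep '[{"rx":0,"ry":0,"rz":0,"tx":0,"ty":-0.3,"tz":0,"hand":1},{"rx":0,"ry":0,"rz":0,"tx":0,"ty":-0.3,"tz":0,"hand":1}]';python3 -m creep '[{"rx":0,"ry":0,"rz":0,"tx":0,"ty":-0.3,"tz":0,"hand":1},{"rx":0,"ry":0,"rz":0,"tx":0,"ty":-0.3,"tz":0,"hand":1}]'
```

```text
clock: 15.85
position: [0.619, 0.0452, 0.0811]
tool_rot: [3.141, -0.003, 0.015]
force: [-0.1, -3.9, 11.5]
grip_width: 0.0108
clock: 16.05
position: [0.619, 0.0455, 0.0812]
tool_rot: [3.141, -0.002, 0.015]
force: [-1.2, -2.7, 11.4]
grip_width: 0.0108
clock: 16.25
position: [0.619, 0.0458, 0.0812]
tool_rot: [3.141, -0.003, 0.015]
force: [-0.5, -4.1, 10.4]
grip_width: 0.0111
```

```bash
python3 -m creep '[{"rx":0,"ry":0,"rz":0,"tx":0,"ty":-0.3,"tz":0,"hand":1},{"rx":0,"ry":0,"rz":0,"tx":0,"ty":-0.3,"tz":0,"hand":1}]'; python3 -m creep '[{"rx":0,"ry":0,"rz":0,"tx":0,"ty":-0.3,"tz":0,"hand":1},{"rx":0,"ry":0,"rz":0,"tx":0,"ty":-0.3,"tz":0,"hand":1}]'; python3 - <<'E'
from h import *
f=viewer.grab_frame("wrist");st=bot.observe();print(wj(st["position"]),st["force"])
cv2.imwrite("pics/w17.png",cv2.resize(f["pixels"][130:260,130:350],None,fx=3.5,fy=3.5,interpolation=cv2.INTER_NEAREST))
E
```

```text
clock: 16.45
position: [0.619, 0.0461, 0.0811]
tool_rot: [3.141, -0.002, 0.015]
force: [-0.1, -2.6, 10.7]
grip_width: 0.0111
clock: 16.65
position: [0.619, 0.0464, 0.0812]
tool_rot: [3.141, -0.003, 0.015]
force: [-0.5, -2.8, 11.2]
grip_width: 0.0111
[0.00197691 0.00148368 0.08113476] [-0.20970983 -3.90368733 10.97222285]
```

View pics/w17.png

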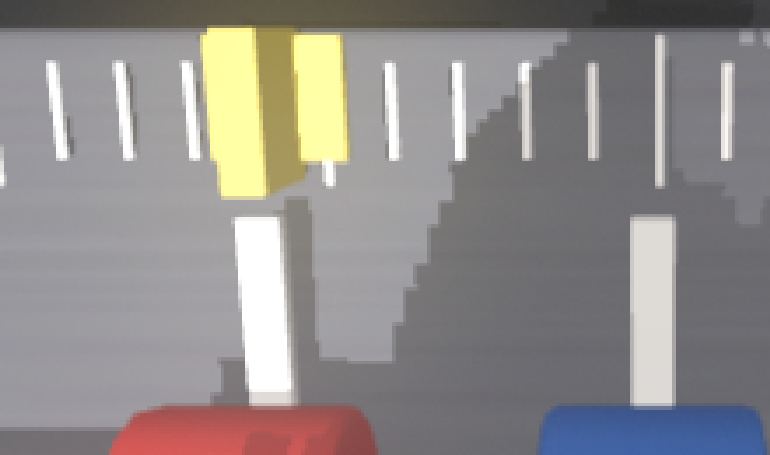

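```bash
python3 -m creep '[{"rx":0,"ry":0,"rz":0,"tx":0,"ty":-0.3,"tz":0,"hand":1},{"rx":0,"ry":0,"rz":0,"tx":0,"ty":-0.3,"tz":0,"hand":1}]'; python3 -m creep '[{"rx":0,"ry":0,"rz":0,"tx":0,"ty":-0.3,"tz":0,"hand":1},{"rx":0,"ry":0,"rz":0,"tx":0,"ty":-0.3,"tz":0,"hand":1}]'; python3 -m creep '[{"rx":0,"ry":0,"rz":0,"tx":0,"ty":-0.3,"tz":0,"hand":1},{"rx":0,"ry":0,"rz":0,"tx":0,"ty":-0.3,"tz":0,"hand":1}]'; python3 - <<'E'
from h import *
f=viewer.grab_frame("wrist");st=bot.observe();print(wj(st["position"]),st["force"])
cv2.imwrite("pics/w18.png",cv2.resize(f["pixels"][130:260,130:350],None,fx=3.5,fy=3.5,interpolation=cv2.INTER_NEAREST))
t=viewer.grab_frame("scene");crop(t,(340,260,410,315),10,"pics/s18.png")
E
```

```text
clock: 16.9
position: [0.619, 0.0467, 0.0811]
tool_rot: [3.141, -0.002, 0.015]
force: [-0.7, -3.0, 11.2]
grip_width: 0.011
clock: 17.1
position: [0.619, 0.0468, 0.0811]
tool_rot: [3.141, -0.003, 0.015]
force: [-0.1, -4.6, 10.3]
grip_width: 0.011
clock: 17.3
position: [0.619, 0.0468, 0.0811]
tool_rot: [3.141, -0.003, 0.015]
force: [-0.8, -6.0, 10.7]
grip_width: 0.0108
[0.00199301 0.00198085 0.08115725] [-0.82494742 -5.47290111 10.58787047]
```

View pics/w18.png

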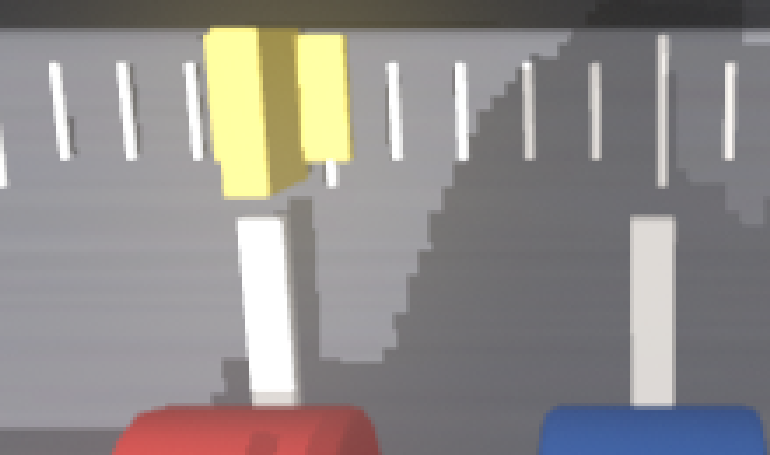

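View pics/s18.png

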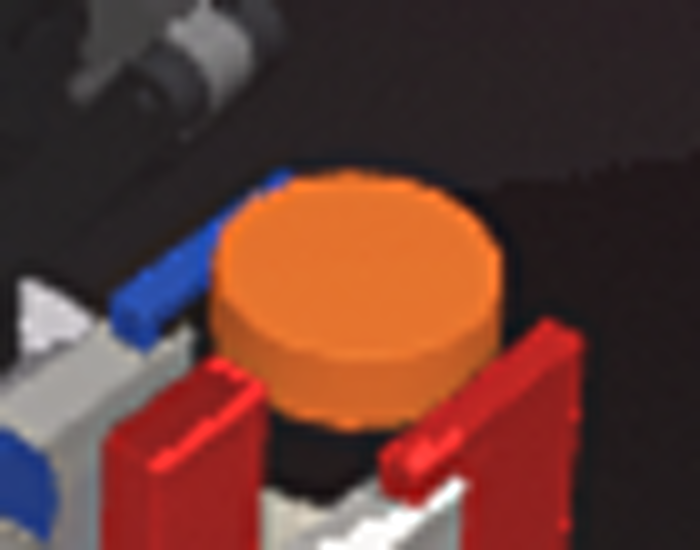

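```bash
python3 -m creep '[{"rx":0,"ry":0,"rz":0,"tx":0,"ty":-0.2,"tz":0,"hand":1},{"rx":0,"ry":0,"rz":0,"tx":0,"ty":-0.2,"tz":0,"hand":1}]'; python3 -m creep '[{"rx":0,"ry":0,"rz":0,"tx":0,"ty":0,"tz":0,"hand":0.3},{"rx":0,"ry":0,"rz":0,"tx":0,"ty":0,"tz":0,"hand":0.3},{"rx":0,"ry":0,"rz":0,"tx":0,"ty":0,"tz":0,"hand":0.3}]'; python3 - <<'E'
from h import *
f=viewer.grab_frame("wrist");st=bot.observe();print(wj(st["position"]),st["force"])
cv2.imwrite("pics/w19.png",f["pixels"])
E
```

```text
clock: 17.6
position: [0.619, 0.0469, 0.0812]
tool_rot: [3.141, -0.003, 0.015]
force: [-0.5, -6.6, 9.9]
grip_width: 0.0111
clock: 17.9
position: [0.6181, 0.0483, 0.0797]
tool_rot: [-3.141, -0.0, 0.016]
force: [-0.3, -0.2, -0.0]
grip_width: 0.0295
[0.00103625 0.00339195 0.0796627 ] [ 0.06315782 -0.2178256  -0.08441431]
```

View pics/w19.png

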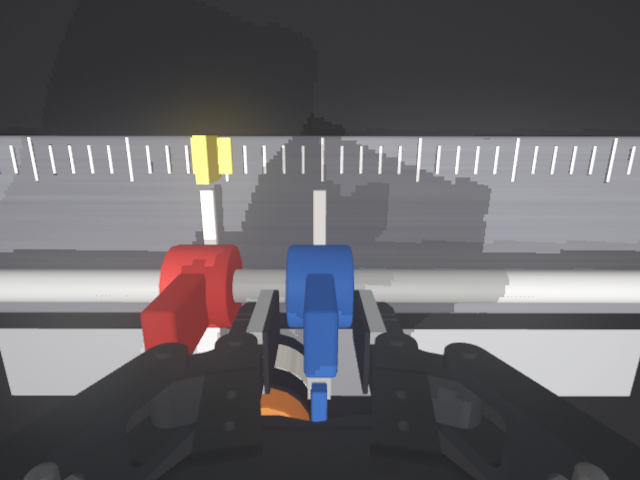

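```bash
python3 -m creep '[{"rx":0,"ry":0,"rz":0,"tx":0,"ty":1.2,"tz":-15,"hand":0.3},{"rx":0,"ry":0,"rz":0,"tx":0,"ty":1.2,"tz":-50,"hand":0.3},{"rx":0,"ry":0,"rz":0,"tx":0,"ty":-20,"tz":-85,"hand":0.3},{"rx":0,"ry":0,"rz":0,"tx":-35,"ty":-53,"tz":-90,"hand":0.3},{"rx":0,"ry":0,"rz":0,"tx":-35,"ty":-53,"tz":-90,"hand":0.3},{"rx":0,"ry":0,"rz":0,"tx":-35,"ty":-53,"tz":-90,"hand":0.3}]'; python3 - <<'E'
from h import *
f=viewer.grab_frame("wrist");st=bot.observe();print(wj(st["position"]),st["force"],st["tool_rot"])
cv2.imwrite("pics/w20.png",f["pixels"])
im=f["pixels"];m=cv2.inRange(cv2.cvtColor(im,cv2.COLOR_BGR2HSV),(5,100,90),(19,255,255))
c=max(cv2.findContours(m,0,1)[0],key=cv2.contourArea);e=cv2.fitEllipse(c);print(e,wj(onz(f,e[0],.07,st)[0]))
cv2.imwrite("pics/w20c.png",cv2.resize(im[0:140,250:410],None,fx=5,fy=4.2,interpolation=cv2.INTER_NEAREST)[:590])
E
```

```text
clock: 18.55
position: [0.582, 0.1015, 0.1708]
tool_rot: [-3.141, -0.001, 0.017]
force: [1.0, -1.1, -0.5]
grip_width: 0.0297
[-0.03369469  0.05607854  0.17048601] [ 0.01267923 -0.11626262  0.80572688] [-3.14137379e+00 -8.39089490e-04  1.58161765e-02]
((351.400146484375, 295.9991149902344), (60.44396209716797, 66.86540985107422), 45.73686218261719) [-0.0721804   0.03160735  0.07      ]
```

View pics/w20.png

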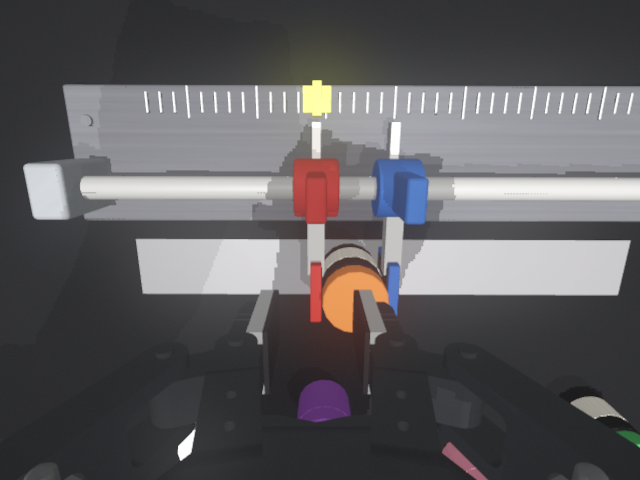

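View pics/w20c.png

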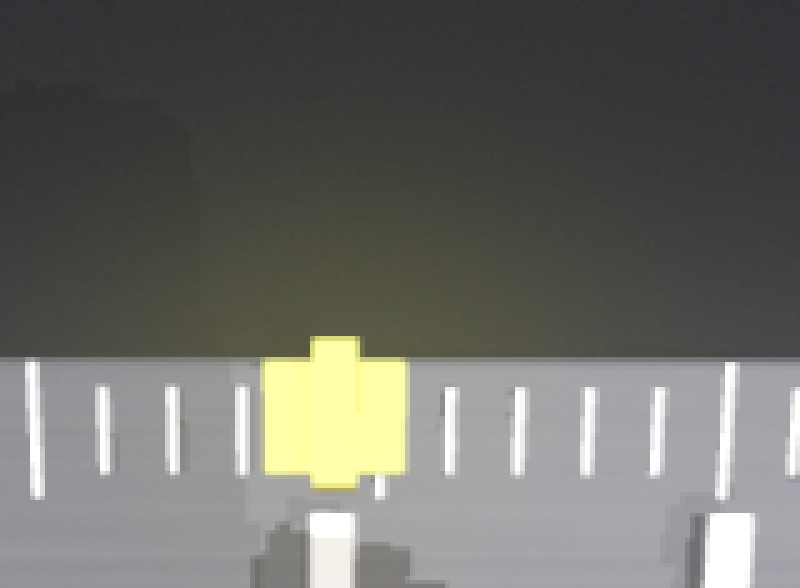

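```bash
python3 - <<'E'
from h import *
f=viewer.grab_frame("wrist");st=bot.observe()
for uv,z in [((350,239.5),0),((350,294.5),0),((316,263),.06),((316,321),.06),((394,263),.06),((394,315),.06),((355,266.5),.07),((355,331),.07),((322.5,298),.07)]:print(uv,z,wj(onz(f,uv,z,st)[0]).round(4))
go([.468,-.3602,.11],.0162)
t=viewer.grab_frame("top");crop(t,(160,140,400,300),3.3,"pics/t20.png")
crop(f,(280,220,420,340),5.5,"pics/w20d.png")
E
```

```text
(350, 239.5) 0 [-0.0506  0.0264  0.    ]
(350, 294.5) 0 [-0.1011  0.0253  0.    ]
(316, 263) 0.06 [-0.0513  0.0554  0.06  ]
(316, 321) 0.06 [-0.096   0.0555  0.06  ]
(394, 263) 0.06 [-0.0514  0.0008  0.06  ]
(394, 315) 0.06 [-0.0913 -0.0013  0.06  ]
(355, 266.5) 0.07 [-0.0504  0.0291  0.07  ]
(355, 331) 0.07 [-0.0987  0.0279  0.07  ]
(322.5, 298) 0.07 [-0.0734  0.0509  0.07  ]
t mm [-121.5  458.2   60.2] rot deg [ 0.01 -0.04 -0.08]
```

View pics/w20d.png

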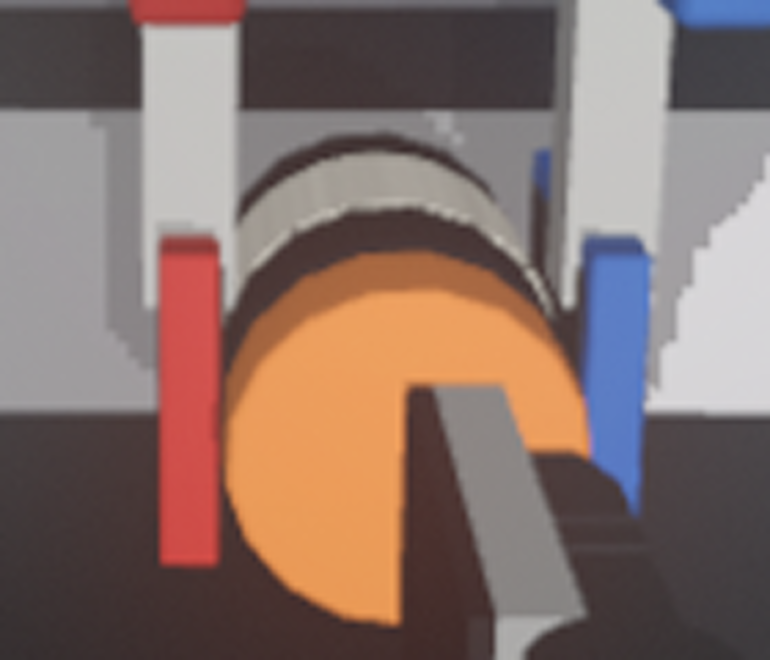

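View pics/t20.png

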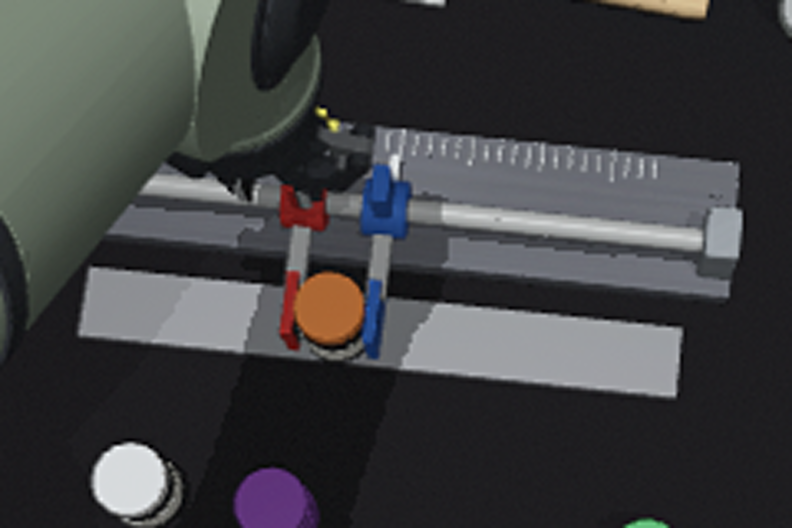

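```bash
python3 -m creep '[{"rx":0,"ry":0,"rz":0,"tx":-12,"ty":48,"tz":-10,"hand":0.3},{"rx":0,"ry":0,"rz":0,"tx":-25,"ty":96,"tz":-10,"hand":1},{"rx":0,"ry":0,"rz":0,"tx":-38,"ty":144,"tz":-10,"hand":1},{"rx":0,"ry":0,"rz":0,"tx":-50,"ty":192,"tz":-10,"hand":1},{"rx":0,"ry":0,"rz":0,"tx":-63,"ty":240,"tz":-10,"hand":1},{"rx":0,"ry":0,"rz":0,"tx":-76,"ty":288,"tz":-10,"hand":1},{"rx":0,"ry":0,"rz":0,"tx":-89,"ty":336,"tz":-10,"hand":1},{"rx":0,"ry":0,"rz":0,"tx":-101,"ty":384,"tz":-10,"hand":1}]'; python3 - <<'E'
from h import *
go([.468,-.3602,.12],.0162)
E
```

```text
clock: 19.5
position: [0.486, -0.2882, 0.1797]
tool_rot: [3.141, 0.0, 0.014]
force: [1.3, 0.4, -0.2]
grip_width: -0.0001
t mm [-19.   71.8  59.7] rot deg [ 0.02  0.01 -0.13]
```

```bash
python3 -m creep '[{"rx":0,"ry":0,"rz":0,"tx":-10,"ty":40,"tz":20,"hand":1},{"rx":0,"ry":0,"rz":0,"tx":-19,"ty":70,"tz":40,"hand":1},{"rx":0,"ry":0,"rz":0,"tx":-19,"ty":72,"tz":60,"hand":1},{"rx":0,"ry":0,"rz":0,"tx":-19,"ty":72,"tz":60,"hand":1},{"rx":0,"ry":0,"rz":0,"tx":-19,"ty":72,"tz":60,"hand":1}]'; python3 - <<'E'
from h import *
f=viewer.grab_frame("wrist");st=bot.observe();print(st["position"],st["force"],st["tool_rot"])
im=f["pixels"];cv2.imwrite("pics/w21.png",im)
m=cv2.inRange(cv2.cvtColor(im,cv2.COLOR_BGR2HSV),(50,100,60),(80,255,255))
c=max(cv2.findContours(m,0,1)[0],key=cv2.contourArea);e=cv2.fitEllipse(c);print(e,onz(f,e[0],.057,st)[0])
E
```

```text
clock: 20.0
position: [0.4691, -0.3578, 0.1198]
tool_rot: [-3.141, 0.001, 0.015]
force: [0.2, 0.2, 1.3]
grip_width: 0.0
[ 0.4696276  -0.35753657  0.12032572] [ 0.05721958 -0.32362748  0.89394147] [ 3.14136414e+00 -2.81138579e-04  1.55122738e-02]
((320.44488525390625, 260.9775695800781), (45.58234405517578, 48.82037353515625), 89.62589263916016) [ 0.46898891 -0.36020648  0.057     ]
```

View pics/w21.png

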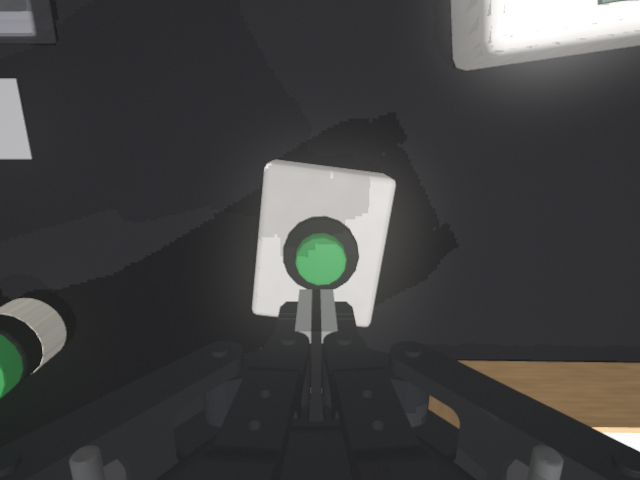

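```bash
python3 -m creep '[{"rx":0,"ry":0,"rz":0,"tx":-0.7,"ty":2.7,"tz":30,"hand":1},{"rx":0,"ry":0,"rz":0,"tx":-0.7,"ty":2.7,"tz":52,"hand":1},{"rx":0,"ry":0,"rz":0,"tx":-0.7,"ty":2.7,"tz":60,"hand":1},{"rx":0,"ry":0,"rz":0,"tx":-0.7,"ty":2.7,"tz":60,"hand":1}]'; python3 -m creep '[{"rx":0,"ry":0,"rz":0,"tx":0,"ty":0,"tz":2,"hand":1},{"rx":0,"ry":0,"rz":0,"tx":0,"ty":0,"tz":4,"hand":1},{"rx":0,"ry":0,"rz":0,"tx":0,"ty":0,"tz":6,"hand":1},{"rx":0,"ry":0,"rz":0,"tx":0,"ty":0,"tz":6,"hand":1}]'; python3 -m creep '[{"rx":0,"ry":0,"rz":0,"tx":0,"ty":0,"tz":1,"hand":1},{"rx":0,"ry":0,"rz":0,"tx":0,"ty":0,"tz":2,"hand":1},{"rx":0,"ry":0,"rz":0,"tx":0,"ty":0,"tz":2,"hand":1}]'
```

```text
clock: 20.45
position: [0.4689, -0.3598, 0.0598]
tool_rot: [-3.141, 0.0, 0.016]
force: [0.1, -0.1, 0.4]
grip_width: -0.0003
clock: 20.85
position: [0.4693, -0.3604, 0.054]
tool_rot: [3.141, -0.001, 0.016]
force: [2.2, -0.9, 2.9]
grip_width: -0.0002
clock: 21.15
position: [0.469, -0.3603, 0.0517]
tool_rot: [3.141, -0.001, 0.015]
force: [3.0, -1.3, 4.4]
grip_width: 0.0002
```

```bash
python3 -m creep '[{"rx":0,"ry":0,"rz":0,"tx":0,"ty":0,"tz":1,"hand":1},{"rx":0,"ry":0,"rz":0,"tx":0,"ty":0,"tz":1.5,"hand":1},{"rx":0,"ry":0,"rz":0,"tx":0,"ty":0,"tz":1.5,"hand":1}]';  python3 -m creep '[{"rx":0,"ry":0,"rz":0,"tx":0,"ty":0,"tz":0.5,"hand":1},{"rx":0,"ry":0,"rz":0,"tx":0,"ty":0,"tz":1,"hand":1},{"rx":0,"ry":0,"rz":0,"tx":0,"ty":0,"tz":1,"hand":1}]'
```

```text
clock: 21.45
position: [0.469, -0.3604, 0.0509]
tool_rot: [3.141, -0.001, 0.015]
force: [1.5, 2.1, 18.8]
grip_width: 0.0001
clock: 21.75
position: [0.4691, -0.3605, 0.0506]
tool_rot: [3.142, -0.002, 0.015]
force: [-1.8, 6.1, 33.3]
grip_width: 0.0
```

```bash
python3 -m creep '[{"rx":0,"ry":0,"rz":0,"tx":0,"ty":0,"tz":-4,"hand":1},{"rx":0,"ry":0,"rz":0,"tx":0,"ty":0,"tz":-15,"hand":1},{"rx":0,"ry":0,"rz":0,"tx":0,"ty":0,"tz":-50,"hand":1},{"rx":0,"ry":0,"rz":0,"tx":0,"ty":0,"tz":-90,"hand":1},{"rx":0,"ry":0,"rz":0,"tx":0,"ty":0,"tz":-100,"hand":1},{"rx":0,"ry":0,"rz":0,"tx":0,"ty":0,"tz":-100,"hand":1}]'; python3 - <<'E'
from h import *
t=viewer.grab_frame("top");cv2.imwrite("pics/t22.png",t["pixels"])
s=viewer.grab_frame("scene");cv2.imwrite("pics/s22.png",s["pixels"]);f=viewer.grab_frame("wrist");cv2.imwrite("pics/w22.png",f["pixels"])
print(bot.observe()["force"])
E
```

```text
clock: 22.35
position: [0.4689, -0.3604, 0.1506]
tool_rot: [3.141, -0.002, 0.016]
force: [1.1, -0.8, 0.3]
grip_width: -0.0001
[ 0.07702893 -1.02057934 -0.87562568]
```

View pics/t22.png

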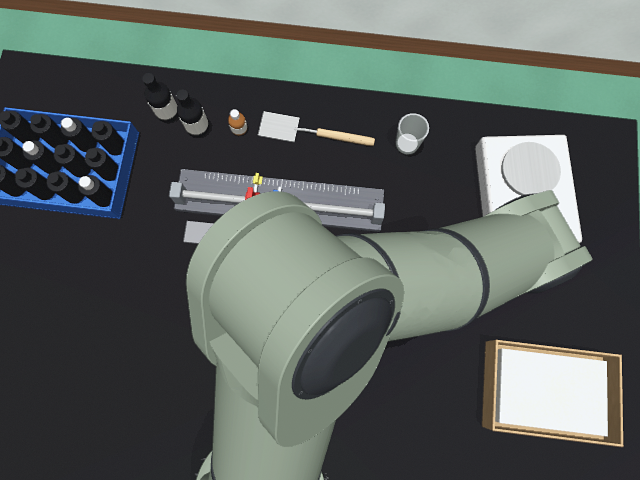

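View pics/s22.png

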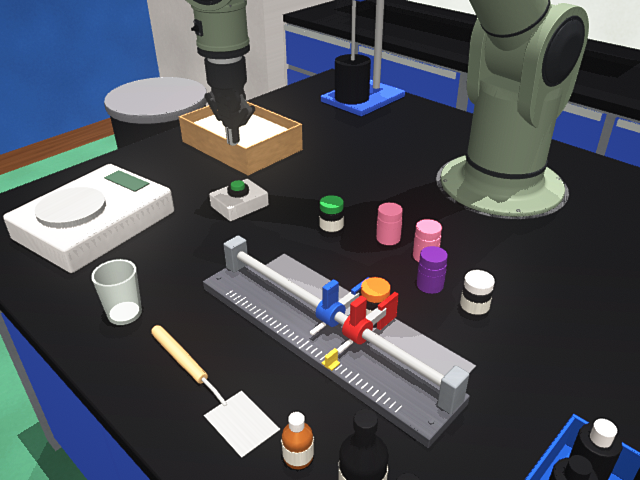

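View pics/w22.png

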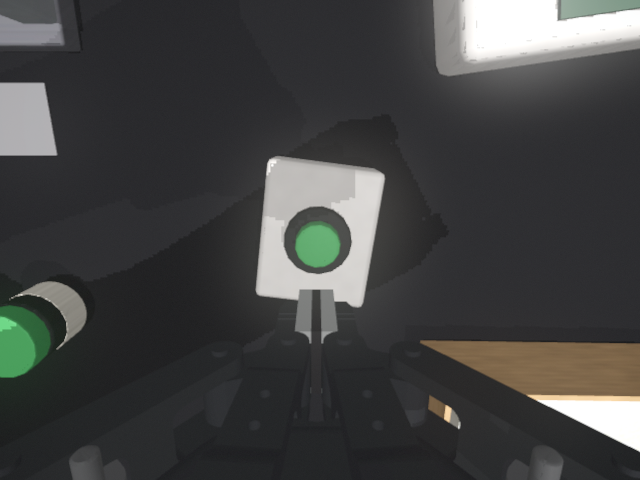

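All in order: the button is up, the jar is clamped at scene pixel (376,290), the pointer is at the mark, and the other jars haven't moved.

```bash
python3 - <<'E'
from workcell import bot
print(bot.job_done())
E
```

```text
the job is handed in; nothing more can be done
None
```

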